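Pull the vent flap shut with the hook pole

ROBOT

A 6-joint arm with a two-finger parallel gripper is mounted at the origin on a cart in front of the work surface, level with it; the furniture and walls round the work are solid. World frame = base frame: x ahead of the robot, y to its left, z up, the work surface at z = 0. Lengths are in m, angles in rad, forces in N, time in s.
With the tool pointing down it reaches from about 0.25 to 0.775 m from the base axis. Payload 4 kg.
Tool frame: the origin (TCP) lies between the finger pads; the fingertips stand 14 mm ahead of it and the grasp point (between the pads) lies 5 mm behind it (robot.tips_ahead is the distance from the TCP to the fingertips, in m); z points along the fingers, y is the direction in which the jaws open and shut (so a half turn about z gives the same grasp; the last joint's range is limited). The gripper opens to 94 mm and grips with 3 to 60 N. Pads are 16 mm wide; open, the fingers measure 119 mm over their backs; the gripper's body (75 mm by 177 mm) begins 78 mm behind the grasp point.
Start: joints at [1.117, 0.087, 1.371, -0, 1.684, -0.103], TCP at [0.189, 0.517, 0.22] pointing down, gripper open.
Joint ranges: [-3.1, 3.1], [-0.76, 2.03], [0.27, 2.55], [-1.08, 4.22], [0.17, 2.65], [-2.57, 2.57]. Speed limits (rad/s): [2.79, 2.79, 3.14, 3.14, 3.14, 3.14].

INTERFACE

Orientations are given as [roll, pitch, yaw] about the fixed x, y, z axes, in that order (R = Rz(yaw) Ry(pitch) Rx(roll)).
In Python, from bench import robot, optics, job gives the robot as it stands.
- The arm moves only by the tool apply_moves, never from a script. Its argument "moves" is a list of rows, each a list of 3 entries, a list of its own where there are three numbers: the shift along the tool's x, y, z in cm, then the turn, a rotation vector about the tool's x, y, z in rad, then the opening, from 0 (shut) to 1 (fully open). In form: [[[tx, ty, tz], [rx, ry, rz], grip], ...]. A call has exactly 10 rows; each row is the pose to reach, as a shift and turn from the pose commanded when the call began, along the tool's axes at that moment; what a row does not reach only later rows make up. A row lasts 1/12 s, in which the tool goes at most 41.7 mm and 7.16 degrees, less where a joint would pass 70% of its speed; a pose out of reach is approached as far as the arm can. A call with a gripper value outside its range is refused whole. The fingers move at their own pace and stop on an object; the grip force is fixed at half the most. Time passes only in rows, so rows that repeat a pose let the fingers close, or fill a call up. It gives the time, the measured TCP pose, the force and the opening at its end, in the units of the state.
- robot.get_obs(): the state, without advancing time (a new reading comes with each control period).
- optics.snapshot(name): name is "scene" or "top" or "wrist"; returns the picture (400x640x3 uint8, red, green, blue); there is no depth.
- optics.get_calibration(name): a dict with "fx", "fy", "cx", "cy" (pixels), "rvec" (rotation vector, rad) and "tvec" (3), from world to camera coordinates, as OpenCV has them. Camera axes: x right, y down, z forward; pixel columns grow to the right and rows downward; lengths in m; the calibration is good to about 2 mm. A picture is of the moment at which its call begins: read the wrist's pose just before it. get_calibration takes no time and is no camera call; for the wrist camera it gives the pose at the moment of the call.
- job.close_job(): hands the job in, once; it reports no verdict.
The state is a dict: "time": time; "joint_positions": joint angles; "qvel": joint speeds; "joint_torque": joint torques, N m; "tool_pos": TCP position; "ee_rot": TCP orientation; "wrist_force": force on the tool from outside, world axes, zero at the start; "wrist_torque": the same for the moment, N m; "width": finger opening in m.
Only numpy, scipy, OpenCV 4.12 (cv2) and the standard library are available. Lean on these libraries where they do the work, as an engineer would, in place of code of your own. Each camera call takes 0.05 s, during which the arm holds its last target.

TASK

Take the hook pole from its rest, put its hook through the brass ring of the open vent flap and pull the flap shut, then keep pulling gently, with 11 to 15 newtons, for about a second so that it beds on its seal; never pull or knock the flap with more than 18 newtons. Then unhook the pole and lay it back in both notches of its rest, with the flap left shut. Move the flap with the pole only: the robot itself must not touch the vent box or flap, and the other things on the worktop must stay where they are.

Things in the scene. Friction and masses are not known exactly. Their poses are not given: they have to be found in the camera images.
- pole: hook pole, 340 mm, 160 g, +x along it to the hook. Origin on the centreline: grip here, from above, between the rest's posts (centre of mass within 20 mm). Dark wood handle 18 x 18 mm, x = -135 to 90 mm; then an 8 mm steel rod to x = 200 mm, where it turns square to +y (left, seen from the handle) as a straight round pin, 8 mm thick, to y = 36 mm (round end 4 mm more). +z up in the rest
- hook_tip (a point): end of the hook's pin, on the pin's centreline: at (200, 36, 0) mm in the frame of the pole, same axes
- rest: fixed light-wood pole rest; origin under its middle, on the worktop, +x along the pole. Base 190 x 80 x 12 mm; two posts 12 mm thick, 50 mm wide at x = -70 and 70 mm, each with a notch 24 mm wide, flared above; notch floors at z = 85 mm, tops at 115 mm. The pole lies in it with its origin above the rest's (within 8 mm along x) at z = 94 mm, its +x along the rest's +x
- vent: fixed white vent box, 236 mm wide, 325 high, 150 deep; origin on the worktop under the middle of its front face; +x to the back (front faces -x), +y to the left seen from the front. Front opening 204 mm wide, z = 70 to 288 mm; inside it is empty but for the flap
- flap (a joint): flap angle, rad: 0 = shut (upright in the front opening), positive = tipped back into the box about its bottom edge; starts at 0.4 to 0.65. Stiff hinge: the flap stays where it is left and takes 3 to 6 N at the ring to move. At 0 it meets a firm seal (yields under 1 mm at 15 N); let go, it stays shut
- flap_hinge (a point): middle of the flap's hinge axis (along the box's y), at (12, 0, 85) mm of the box; its frame turns with the flap: z up along the aluminium panel (8 mm thick, 196 wide, 192 tall), x to the back
- ring (a point): nominal centre of the brass ring on the flap's front, at (-38, 0, 160) mm of flap_hinge, same axes: the hole (34 mm, 6 mm thick wire) runs along y, so the hook's pin goes in from the right, moving to +y. The eye is screwed in to a depth that differs: the true centre lies up to 8 mm nearer or farther along x, which this point does not show
- honey_jar: honey jar, 64 x 64 x 99 mm, bystander; origin under its centre
- pepper_mill: wooden pepper mill, 58 x 58 x 130 mm, bystander; origin under its centre
- mandarin: mandarin, 58 x 58 x 53 mm, bystander; origin under its centre
- lime: lime, 60 x 48 x 48 mm, bystander; origin under its centre
- jam_jar: jam jar, 68 x 68 x 84 mm, bystander; origin under its centre
- garlic: garlic bulb, 56 x 56 x 56 mm, bystander; origin under its centre
Things that resemble listed ones, but are neither listed nor needed, are in the scene too. Of the things that look like the rest, take the one that is farthest to the robot's right at the start.

How it is judged:
On the way, in this order (a step that is already met when the one before it is completed fails the run):
1. the hook's pin is through the ring, the flap still open (y of hook_tip in the frame of ring between 0.006 and 0.034 m and x of hook_tip in the frame of ring between -0.022 and 0.022 m and z of hook_tip in the frame of ring between -0.022 and 0.022 m and value of joint flap above 0.2 rad), for 0.1 s.
2. the flap is shut and the pole in the ring pulls it on its seal with more than 9 N for 0.5 s (value of joint flap below 0.01 rad and y of hook_tip in the frame of ring above 0 m and contact force between pole and vent above 9 N), for 0.5 s.
At the end, for the whole second after the job is handed in: The flap is shut (within 0.03 rad) and the pole lies still in both notches of its rest: its origin within 45 mm behind and 30 mm ahead of the rest's middle along the rest, within 8 mm sideways, 94 +/- 5 mm above the rest's underside, within 0.1 rad of the rest's direction (value of joint flap below 0.03 rad and x of pole in the frame of rest between -0.045 and 0.03 m and y of pole in the frame of rest between -0.008 and 0.008 m and z of pole in the frame of rest between 0.089 and 0.099 m and angle between the x axis of pole and the x axis of rest, either way round below 0.1 rad and linear speed of pole below 0.02 m/s); the robot touches nothing.
It fails at once if the pole loads the vent box or its flap with more than 20 N (contact force between pole and vent above 20 N).
It fails at once if the robot touches the vent box or its flap (contact force between any of the arm, the fingers and vent above 0.5 N).
It fails at once if a bystander is moved by more than 30 mm (distance of any of honey_jar, pepper_mill, mandarin, lime, jam_jar, garlic from where it was at the start of the episode above 0.03 m).
It also fails if it takes over 72 s, if anything falls off the work surface, if the arm or the gripper's body presses on something with over 40 N, if the wrist force passes 120 N, or if a joint passes its speed limit or range.

## Working session

There is one attempt and no reset: what is moved stays moved. The work goes in short steps, Python scripts to look and compute and a tool call to move; the robot and the scene stay as the last step left them, time stands still between calls to the robot, and variables do not carry over. Pictures are saved under pics/ and viewed, and the job is handed in when it is done.

Besides the shell and the picture viewer there is one more tool, called after "Emit:" as a command line: name --argument value ..., lists and objects as JSON in quotes. apply_moves: Moves the arm, as the interface text tells. Its arguments: {"type":"object","properties":{"moves":{"type":"array"}},"required":["moves"]}

```bash
mkdir -p pics; ls; python3 - <<'E'
from bench import robot, optics, job
import cv2
o=robot.get_obs(); print({k:(v if not hasattr(v,'round') else v) for k,v in o.items()})
for n in ["scene","top","wrist"]:
    c=optics.get_calibration(n); print(n,c)
    cv2.imwrite(f"pics/{n}0.png",optics.snapshot(n)[:,:,::-1])
E
```

```text
pics
{'time': 0.0, 'joint_positions': array([ 1.11691010e+00,  8.79752877e-02,  1.37222713e+00,  1.27514126e-06,
        1.68359526e+00, -1.03123344e-01]), 'qvel': array([-1.23330504e-03,  6.61596163e-04,  1.06916260e-04,  2.95099179e-05,
       -7.40891723e-05, -5.79784406e-04]), 'joint_torque': array([ 2.78221017e-05, -3.40197158e+01, -3.02421677e+01,  7.17030466e-02,
        3.31538462e-02, -1.60053614e-04]), 'tool_pos': array([0.18877961, 0.51604541, 0.21830682]), 'ee_rot': array([-3.13939948e+00, -2.28246667e-04,  2.79082966e+00]), 'wrist_force': array([ 0.63763767, -0.0484223 ,  0.50223929]), 'wrist_torque': array([-0.03871617,  0.02456429,  0.04775973]), 'width': 0.09391155271164198}
scene {'fx': 507.767142079552, 'fy': 507.767142079552, 'cx': 321.2823039924838, 'cy': 196.68902420117774, 'rvec': array([ 1.92237447, -1.0019838 ,  0.53559703]), 'tvec': array([-0.1892006 ,  0.42569823,  1.49189356])}
top {'fx': 403.49240350455915, 'fy': 403.49240350455915, 'cx': 318.21504621473093, 'cy': 203.90349712228394, 'rvec': array([ 2.15329525, -2.02683401,  0.25365172]), 'tvec': array([0.1231423 , 0.59726492, 1.28587458])}
wrist {'fx': 292.2370957199633, 'fy': 292.2370957199633, 'cx': 324.99090921324165, 'cy': 196.25629862003495, 'rvec': array([-2.39595804, -1.67418197, -0.21373552]), 'tvec': array([-0.5491212 , -0.02691104,  0.39146438])}
```

View pics/scene0.png

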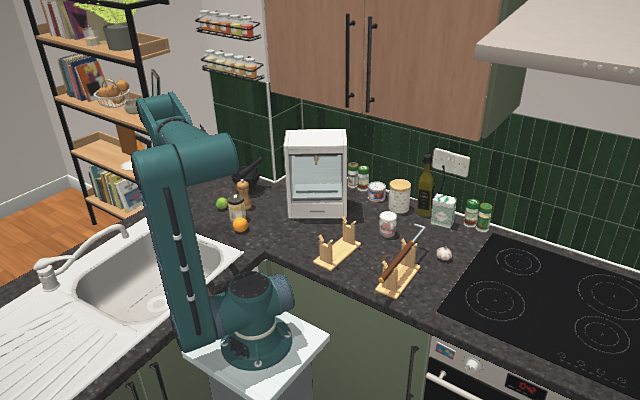

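View pics/top0.png

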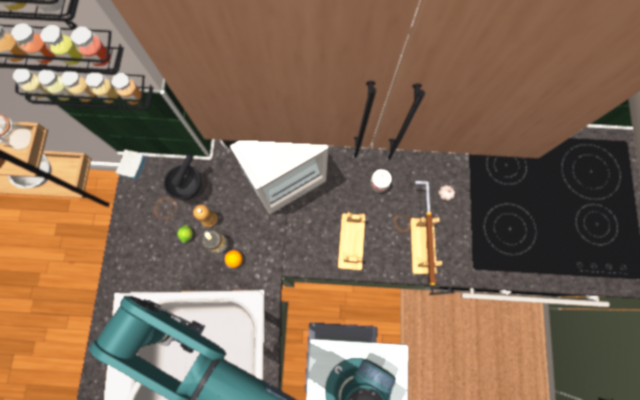

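View pics/wrist0.png

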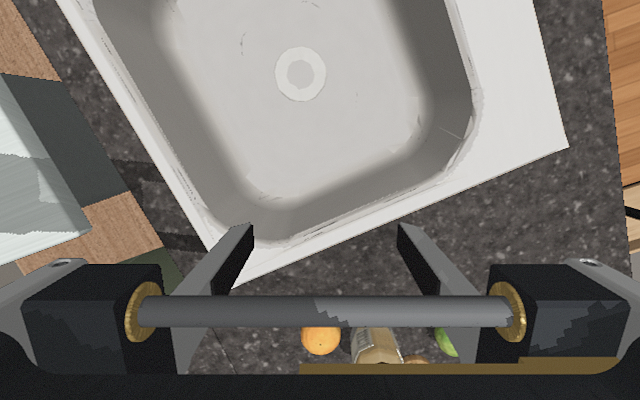

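The scene view shows the vent at about (317,175), a decoy rest at (338,245), and the pole in the right-hand rest at (400,265). The top view shows the pole from (433,283) to (430,183). I'll enlarge these areas next.

```bash
cat > h.py <<'E'
import numpy as np, cv2
from scipy.spatial.transform import Rotation as R
from bench import robot, optics, job
def K(c): return np.array([[c['fx'],0,c['cx']],[0,c['fy'],c['cy']],[0,0,1]])
def proj(c,P): 
    p,_=cv2.projectPoints(np.atleast_2d(np.array(P,float)),c['rvec'],c['tvec'],K(c),None); return p[:,0]
def ray(c,uv):
    Rm=cv2.Rodrigues(c['rvec'])[0]; d=Rm.T@np.linalg.inv(K(c))@np.array([uv[0],uv[1],1.]); return -Rm.T@c['tvec'],d
def atz(c,uv,z):
    o,d=ray(c,uv); return o+d*(z-o[2])/d[2]
def tri(obs):
    A=np.zeros((3,3));b=np.zeros(3)
    for c,uv in obs:
        o,d=ray(c,uv); d=d/np.linalg.norm(d); M=np.eye(3)-np.outer(d,d); A+=M;b+=M@o
    return np.linalg.solve(A,b)
def crop(img,x0,y0,w,h,s,fn,rgb=True):
    im=cv2.resize(img[y0:y0+h,x0:x0+w],None,fx=s,fy=s,interpolation=cv2.INTER_CUBIC)[:,:,::-1].copy() if rgb else cv2.resize(img[y0:y0+h,x0:x0+w],None,fx=s,fy=s,interpolation=cv2.INTER_CUBIC)
    step=20 if s<8 else 10
    for x in range((x0+step-1)//step*step,x0+w,step):
        X=int((x-x0+.5)*s); cv2.line(im,(X,0),(X,6),(0,0,255),1); cv2.putText(im,str(x),(X+2,12),0,.35,(0,0,255))
    for y in range((y0+step-1)//step*step,y0+h,step):
        Y=int((y-y0+.5)*s); cv2.line(im,(0,Y),(6,Y),(0,0,255),1); cv2.putText(im,str(y),(8,Y+4),0,.35,(0,0,255))
    cv2.imwrite(fn,im)
E
python3 - <<'E'
import cv2
from h import *
s=cv2.imread('pics/scene0.png');t=cv2.imread('pics/top0.png')
crop(t,390,160,100,140,4,'pics/t_rest.png',False)
crop(t,220,130,120,90,6,'pics/t_vent.png',False)
crop(s,270,120,90,110,5,'pics/s_vent.png',False)
crop(s,360,210,100,100,6,'pics/s_rest.png',False)
E
```

```text
(no output)
```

View pics/t_rest.png

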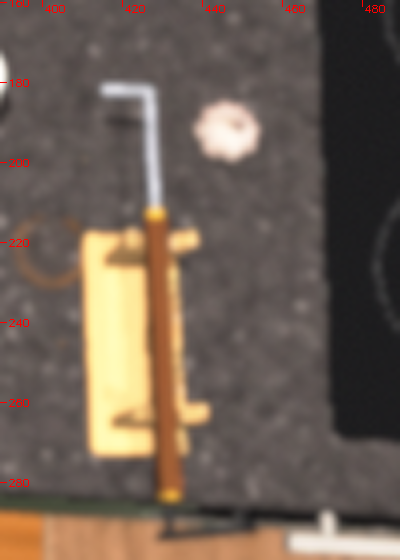

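View pics/t_vent.png

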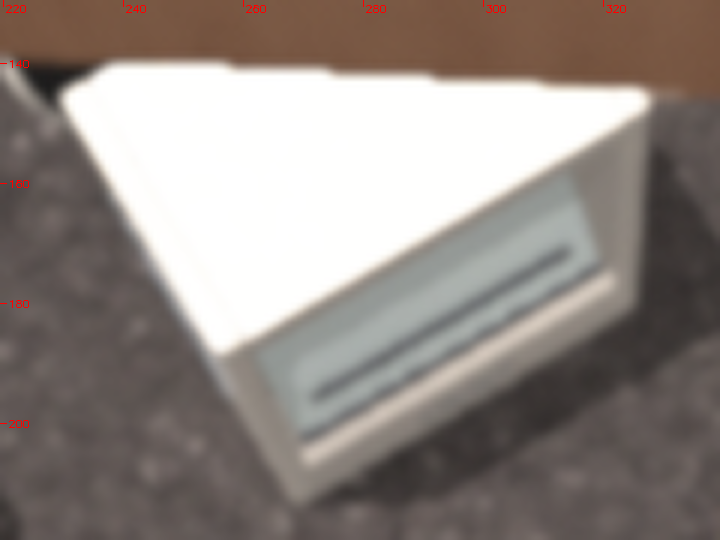

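View pics/s_vent.png

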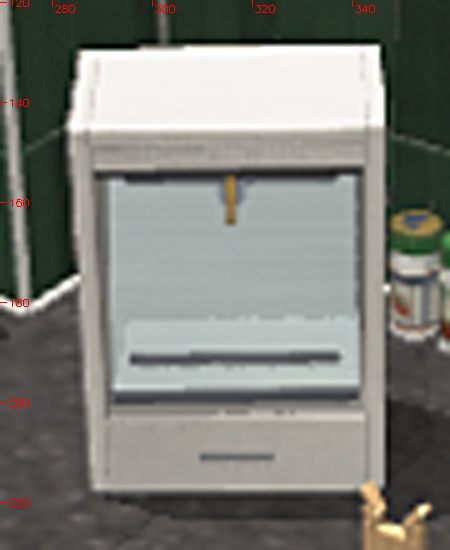

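View pics/s_rest.png

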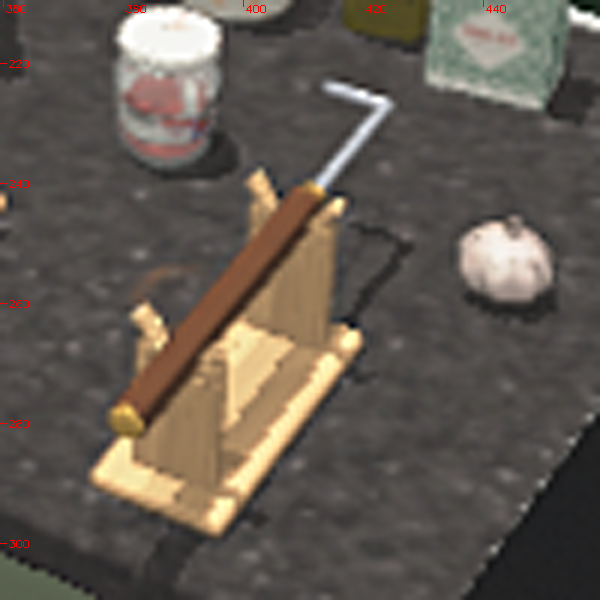

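```bash
cat > m1.py <<'E'
from h import *
from scipy.optimize import least_squares
T=optics.get_calibration('top');S=optics.get_calibration('scene')
for n,a,b,z in [('tail',(431.8,282.5),(380.8,279.5),.094),('corner',(426.7,182),(424,226.5),.094),('tip',(414.5,182),(413,224),.094)]:
    print(n,atz(T,a,z),atz(S,b,z),tri([(T,a),(S,b)]))
# vent fit
pts=[(T,0,.118,.325,256.7,188.3),(T,0,-.118,.325,327,146.3),(T,0,.118,0,270,213),(T,0,-.118,0,325,180.3),
(S,0,.118,.325,283.5,145.3),(S,0,-.118,.325,346.2,145.3),(S,.15,.118,.325,285.7,129.2),(S,.15,-.118,.325,345.6,128.7),(S,0,.118,0,288.7,217.3),(S,0,-.118,0,346.2,217.3)]
def W(p,P):
    c,s=np.cos(p[2]),np.sin(p[2]); return [p[0]+c*P[0]-s*P[1],p[1]+s*P[0]+c*P[1],P[2]]
def f(p): return np.concatenate([proj(q[0],W(p,q[1:4]))[0]-q[4:] for q in pts])
r=least_squares(f,[.6,.2,.5]); print(r.x,r.fun.reshape(-1,2).round(1))
p=r.x
# ring vs angle
for th in (.4,.5,.6,.65):
    for dx in(-.008,0,.008):
        x,z=-.038+dx,.16
        P=W(p,[.012+np.cos(th)*x+np.sin(th)*z,0,.085-np.sin(th)*x+np.cos(th)*z]); print(th,dx,np.round(P,4),proj(S,P)[0],proj(T,P)[0])
E
python3 m1.py
```

```text
tail [ 0.34959082 -0.21529555  0.094     ] [ 0.34697028 -0.21357362  0.094     ] [ 0.34867407 -0.21423195  0.09360155]
corner [ 0.68151756 -0.20081945  0.094     ] [ 0.68203445 -0.19768552  0.094     ] [ 0.68011259 -0.19942364  0.09621239]
tip [ 0.67899522 -0.15981331  0.094     ] [ 0.67438462 -0.15815175  0.094     ] [ 0.67796411 -0.15848838  0.09290544]
[0.62731328 0.23502757 0.61971688] [[-1.2  0.3]
 [ 1.  -0.3]
 [-1.1  1.2]
 [ 0.4  0. ]
 [-0.1 -0.2]
 [ 1.2 -1.3]
 [ 0.2 -0.6]
 [ 0.2 -1.2]
 [-0.5  1. ]
 [ 0.7  0. ]]
0.4 -0.008 [0.6533 0.2536 0.2503] [315.97416594 158.66457227] [288.15517415 166.6775088 ]
0.4 0 [0.6593 0.2579 0.2472] [316.01533704 158.508512  ] [286.95436616 165.04101033]
0.4 0.008 [0.6653 0.2621 0.2441] [316.05617482 158.35371518] [285.76249499 163.41669124]
0.5 -0.008 [0.6667 0.2631 0.2475] [316.03775993 157.3641167 ] [285.39341354 162.58499255]
0.5 0 [0.6724 0.2672 0.2436] [316.08222522 157.42204665] [284.28662218 161.14693392]
0.5 0.008 [0.6781 0.2713 0.2398] [316.1263298  157.47950666] [283.18916004 159.72099678]
0.6 -0.008 [0.6797 0.2724 0.243 ] [316.11016815 156.5008434 ] [282.76422383 158.81817058]
0.6 0 [0.6851 0.2763 0.2385] [316.157386   156.76705008] [281.76471562 157.5946457 ]
0.6 0.008 [0.6905 0.2801 0.234 ] [316.20422392 157.0311148 ] [280.77451252 156.38251148]
0.65 -0.008 [0.6861 0.277  0.2402] [316.14937417 156.23290384] [281.50980026 157.07118284]
0.65 0 [0.6913 0.2807 0.2354] [316.19776296 156.60043875] [280.5682036  155.95965394]
0.65 0.008 [0.6965 0.2844 0.2305] [316.24576546 156.96503957] [279.63574724 154.8589149 ]
```

```bash
python3 - <<'E'
from h import *
o=robot.get_obs();c=optics.get_calibration('wrist')
Rw=R.from_euler('xyz',o['ee_rot']).as_matrix()
Rc=cv2.Rodrigues(c['rvec'])[0]; C=-Rc.T@c['tvec']
print('cam in tool',Rw.T@(C-o['tool_pos'])); print('cam axes in tool (cols x y z)\n',(Rw.T@Rc.T).round(3))
E
```

```text
cam in tool [ 7.29444654e-02 -7.51293580e-05 -1.66158805e-01]
cam axes in tool (cols x y z)
 [[-0.001 -0.967 -0.254]
 [ 1.    -0.001  0.   ]
 [-0.    -0.254  0.967]]
```

```bash
cat >> h.py <<'E'
def tool(yaw,phi=0.):
    "tool x along horizontal yaw when down; phi tilts tool z from down toward yaw"
    h=np.array([np.cos(yaw),np.sin(yaw),0]);u=np.array([0,0,1.])
    z=np.sin(phi)*h-np.cos(phi)*u; x=np.cos(phi)*h+np.sin(phi)*u
    return np.column_stack([x,np.cross(z,x),z])
def st():
    o=robot.get_obs(); return o,np.array(o['tool_pos']),R.from_euler('xyz',o['ee_rot']).as_matrix()
def go(p,Rt):
    o,p0,R0=st()
    s=R0.T@(np.array(p)-p0)*100; r=R.from_matrix(R0.T@Rt).as_rotvec()
    print('t',o['time'],'shift cm',s.round(2).tolist(),'rot',r.round(3).tolist(),'|s|',np.linalg.norm(s).round(1),'|r|',np.linalg.norm(r).round(2))
E
python3 - <<'E'
from h import *
go([.38,.36,.32],tool(1.6))
E
```

```text
t 0.15 shift cm [-23.32, -8.11, -10.13] rot [-0.002, 0.001, 1.191] |s| 26.7 |r| 1.19
```

Emit:
apply_moves --moves '[[[-5, -2, -8], [0, 0, 0.12], 1], [[-8, -3, -10], [0, 0, 0.24], 1], [[-11, -4, -10], [0, 0, 0.36], 1], [[-14, -5, -10], [0, 0, 0.48], 1], [[-17, -6, -10], [0, 0, 0.6], 1], [[-20, -7, -10], [0, 0, 0.72], 1], [[-23, -8, -10], [0, 0, 0.84], 1], [[-23, -8, -10], [0, 0, 0.96], 1], [[-23, -8, -10], [0, 0, 1.08], 1], [[-23, -8, -10], [0, 0, 1.19], 1]]'

```text
time: 0.98
tool_pos: [0.3782, 0.3615, 0.3189]
ee_rot: [-3.141, 0.0, 1.593]
wrist_force: [0.2, 0.2, -0.0]
width: 0.0937
```

```bash
python3 - <<'E'
from h import *
print(robot.get_obs()['joint_positions'])
go([.45,.26,.32],tool(.7,.7))
go([.51,.24,.28],tool(.15,1.4))
E
```

```text
[6.54372525e-01 3.00742783e-02 1.23546033e+00 1.57920740e-04
 1.87709242e+00 6.32264511e-01]
t 0.9833 shift cm [-10.31, 6.95, -0.11] rot [-0.313, 0.653, 0.855] |s| 12.4 |r| 1.12
t 0.9833 shift cm [-12.44, 12.91, 3.89] rot [-0.997, 1.134, 1.184] |s| 18.3 |r| 1.92
```

Emit:
apply_moves --moves '[[[-3, 2, 0], [-0.03, 0.07, 0.09], 1], [[-6, 4, 0], [-0.06, 0.13, 0.17], 1], [[-8, 5.5, 0], [-0.09, 0.2, 0.26], 1], [[-10, 7, 0], [-0.12, 0.26, 0.34], 1], [[-10, 7, 0], [-0.16, 0.33, 0.43], 1], [[-10, 7, 0], [-0.19, 0.39, 0.51], 1], [[-10, 7, 0], [-0.22, 0.46, 0.6], 1], [[-10, 7, 0], [-0.25, 0.52, 0.68], 1], [[-10, 7, 0], [-0.28, 0.59, 0.77], 1], [[-10, 7, 0], [-0.31, 0.65, 0.855], 1]]'

```text
time: 1.82
tool_pos: [0.4504, 0.2637, 0.3191]
ee_rot: [-3.138, -0.7, 0.701]
wrist_force: [0.2, 0.3, 0.1]
width: 0.0939
```

```bash
python3 - <<'E'
from h import *
print(robot.get_obs()['joint_positions'])
go([.51,.24,.28],tool(.15,1.4))
E
```

```text
[ 0.22348879 -0.47067351  1.79601087  0.32763129  1.19458403  1.06937372]
t 1.8167 shift cm [-0.2, 5.67, 4.91] rot [-0.491, 0.683, 0.278] |s| 7.5 |r| 0.89
```

Emit:
apply_moves --moves '[[[0, 1.5, 1.2], [-0.05, 0.07, 0.03], 1], [[0, 3, 2.5], [-0.11, 0.15, 0.06], 1], [[0, 4.5, 3.5], [-0.16, 0.22, 0.09], 1], [[0, 5.5, 5], [-0.22, 0.3, 0.12], 1], [[0, 5.5, 5], [-0.27, 0.38, 0.15], 1], [[0, 5.5, 5], [-0.33, 0.46, 0.19], 1], [[0, 5.5, 5], [-0.38, 0.53, 0.22], 1], [[0, 5.5, 5], [-0.44, 0.61, 0.25], 1], [[0, 5.5, 5], [-0.49, 0.68, 0.28], 1], [[0, 5.5, 5], [-0.49, 0.68, 0.28], 1]]'

```text
time: 2.65
tool_pos: [0.5126, 0.2301, 0.2781]
ee_rot: [3.016, -1.226, 0.351]
wrist_force: [0.4, -0.6, 0.2]
width: 0.0942
```

```bash
python3 - <<'E'
from h import *
import pickle
print(robot.get_obs()['joint_positions'])
c=optics.get_calibration('wrist');im=optics.snapshot('wrist');pickle.dump((c,im),open('w1.pkl','wb'))
crop(im,0,0,640,400,1.25,'pics/w1.png')
P=[.672,.267,.244];print(proj(c,P))
E
```

```text
[ 0.45246339 -0.5536875   2.2107071  -0.70871813  0.34340969  2.28517563]
[[323.96376544 166.4098988 ]]
```

View pics/w1.png

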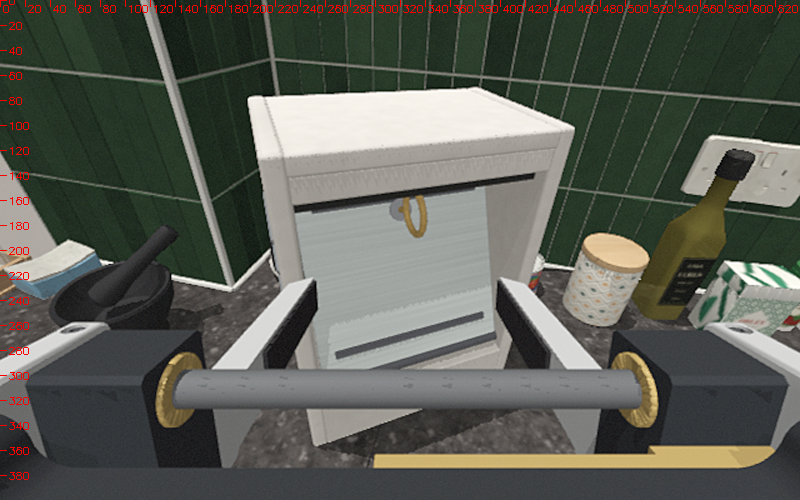

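The wrist view shows the vent with its ring at about (331,173) px and the eye plate at (320,167). The view is oblique from the left, and the flap is well open. Next I'll enlarge it and fit the vent pose, flap angle and ring depth.

```bash
python3 - <<'E'
from h import *
import pickle
c,im=pickle.load(open('w1.pkl','rb'))
crop(im,190,60,280,100,2.8,'pics/w1b.png')
crop(im,230,140,180,160,4.4,'pics/w1a.png')
crop(im,295,145,60,50,12,'pics/w1c.png')
E
```

```text
(no output)
```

View pics/w1b.png

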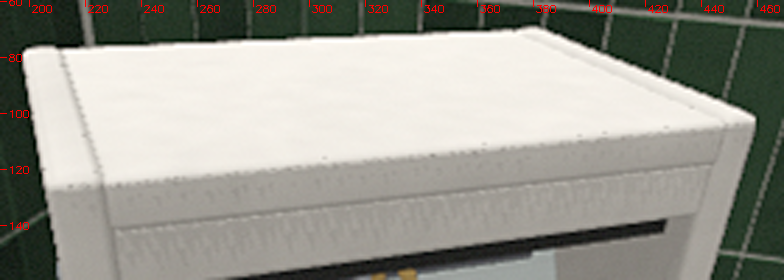

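View pics/w1a.png

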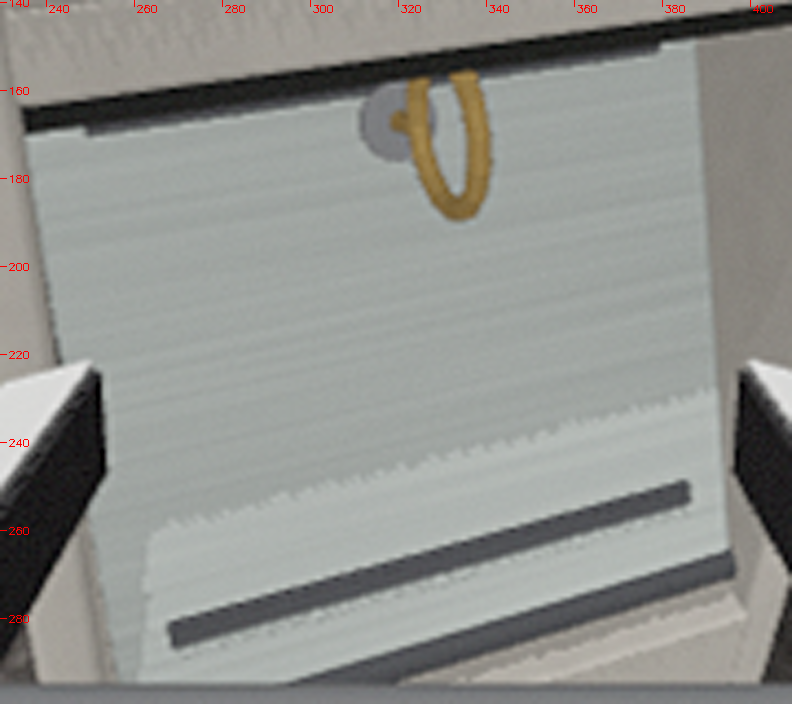

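View pics/w1c.png

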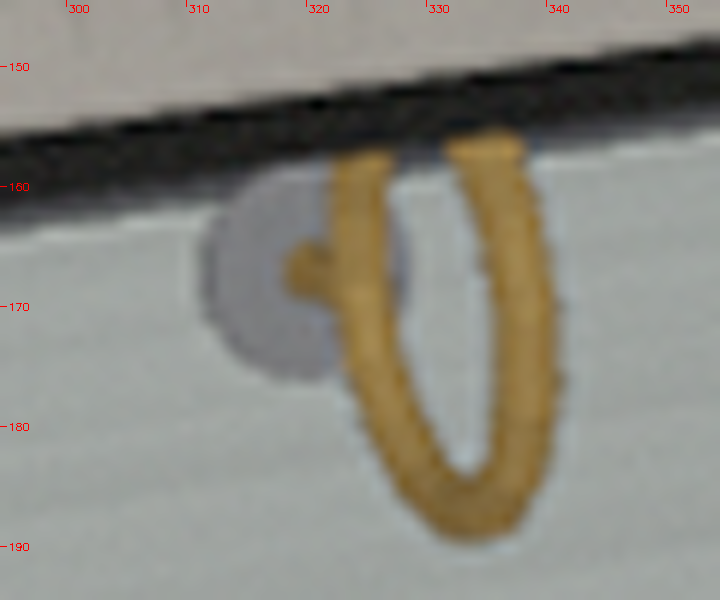

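```bash
cat > m2.py <<'E'
from m1 import *
import pickle
c,im=pickle.load(open('w1.pkl','rb'))
wp=[(c,0,.118,.325,207.4,126.6),(c,0,-.118,.325,459.1,102.4),(c,.15,.118,.325,198.4,77.4),(c,.15,-.118,.325,382.4,69.5),(c,0,.118,0,252.2,356)]
def F(p,P):
    t=p[3];x,y,z=P; return W(p,[.012+np.cos(t)*x+np.sin(t)*z,y,.085-np.sin(t)*x+np.cos(t)*z])
ring=[(-20,0,338.25,170.3),(20,0,324.5,165.3),(0,-20,333.7,187.2)]
lines=[(-.098,(387.5,148.6),(394.3,264.5)),(.098,(235.2,170.2),(253.4,273.6))]
def res(p,full=False):
    out=[]
    for q in pts: out.append((proj(q[0],W(p,q[1:4]))[0]-q[4:])/1.0)
    for q in wp: out.append((proj(q[0],W(p,q[1:4]))[0]-q[4:])/1.)
    out.append((proj(c,F(p,[-.005,0,.16]))[0]-(319.9,167.4))/.7)
    for a,b,u,v in ring: out.append((proj(c,F(p,[-.038+p[4]+a/1e3,0,.16+b/1e3]))[0]-(u,v))/.7)
    for y,A,B in lines:
        a=proj(c,F(p,[-.004,y,.03]))[0];b=proj(c,F(p,[-.004,y,.18]))[0]
        n=np.array([-(b-a)[1],(b-a)[0]]);n/=np.linalg.norm(n)
        out.append(np.array([n@(np.array(A)-a),n@(np.array(B)-a)]))
    return np.concatenate(out)
r=least_squares(res,[*p,.5,0.],loss='soft_l1');P5=r.x
print('vent',P5,'\n',res(P5).reshape(-1,2).round(1).tolist())
print('sd',np.sqrt(np.diag(np.linalg.inv(r.jac.T@r.jac))))
print('ring world',F(P5,[-.038+P5[4],0,.16]), 'ring in vent shut',-.026+P5[4])
E
python3 m2.py|tail -5
```

```text
0.65 0.008 [0.6965 0.2844 0.2305] [316.24576546 156.96503957] [279.63574724 154.8589149 ]
vent [ 0.62934605  0.23371889  0.61594953  0.4216745  -0.00372452] 
 [[-0.7, -0.5], [1.6, -0.8], [-0.7, 0.6], [0.9, -0.4], [0.5, -0.3], [1.8, -1.4], [0.9, -0.8], [0.9, -1.3], [0.1, 0.8], [1.2, -0.0], [-1.2, -2.0], [2.8, -1.6], [-1.3, -0.7], [-0.4, -0.5], [-0.4, 2.1], [-0.2, -0.7], [0.4, -0.1], [0.3, 3.6], [-0.7, -0.6], [-0.4, -1.8], [0.3, -0.2]]
sd [0.00103363 0.00083952 0.00630348 0.01137825 0.00219017]
ring world [np.float64(0.6615188391184427), np.float64(0.2564911642096621), np.float64(0.24806215962436542)] ring in vent shut -0.02972452088850888
```

```bash
python3 - <<'E'
from h import *
go([.54,.11,.30],tool(.9,1.2))
E
```

```text
t 2.7 shift cm [1.6, 12.41, -0.63] rot [0.64, -0.014, -0.195] |s| 12.5 |r| 0.67
```

Emit:
apply_moves --moves '[[[0.2, 1.5, -0.6], [0.06, 0, -0.02], 1], [[0.5, 3, -0.6], [0.13, 0, -0.04], 1], [[0.7, 5, -0.6], [0.19, 0, -0.06], 1], [[0.9, 7, -0.6], [0.26, 0, -0.08], 1], [[1.1, 8, -0.6], [0.32, 0, -0.1], 1], [[1.3, 10, -0.6], [0.4, 0, -0.12], 1], [[1.6, 12, -0.6], [0.48, -0.01, -0.14], 1], [[1.6, 12.4, -0.6], [0.56, -0.01, -0.17], 1], [[1.6, 12.4, -0.6], [0.64, -0.01, -0.195], 1], [[1.6, 12.4, -0.6], [0.64, -0.01, -0.195], 1]]'

```text
time: 3.53
tool_pos: [0.5373, 0.1178, 0.29]
ee_rot: [-3.133, -1.077, 0.514]
wrist_force: [1.6, 0.7, -2.2]
width: 0.094
```

```bash
python3 - <<'E'
from h import *
import pickle
print(robot.get_obs()['joint_positions'],robot.get_obs()['tool_pos'])
c=optics.get_calibration('wrist');im=optics.snapshot('wrist');pickle.dump((c,im),open('w2.pkl','wb'))
crop(im,0,0,640,400,1.25,'pics/w2.png')
u=proj(c,[.6615,.2565,.248])[0];print(u)
crop(im,int(u[0])-90,int(u[1])-50,180,140,4.4,'pics/w2a.png')
E
```

```text
[-0.30935731 -0.52550635  2.07789201  0.93090731  0.94700423  0.43006013] [0.53729977 0.1177924  0.29003112]
[273.77957831 144.67879139]
```

View pics/w2.png

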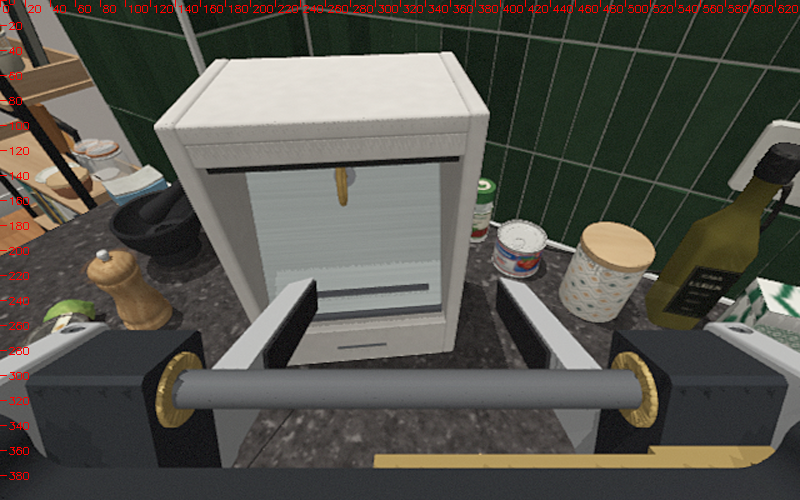

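View pics/w2a.png

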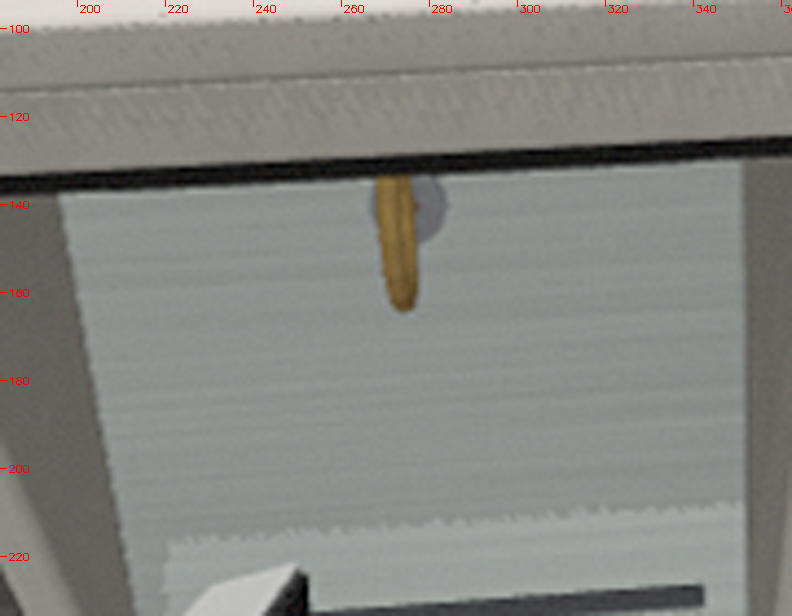

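```bash
cat > m3.py <<'E'
import m2
from m2 import *
c2,_=pickle.load(open('w2.pkl','rb'))
m2.wp += [(c2,0,.118,.325,127.6,101.2),(c2,0,-.118,.325,390,89),(c2,.15,.118,.325,177,49),(c2,.15,-.118,.325,359.5,43.5),(c2,0,-.118,0,363.3,280.7)]
m2.ring[1]=(20,0,324.5,168.)
def res2(p):
    return np.concatenate([m2.res(p),(proj(c2,F(p,[-.005,0,.16]))[0]-(275.2,140.1))/.7,(proj(c2,F(p,[-.038+p[4],0,.14]))[0]-(273.8,160.2))/.7])
r=least_squares(res2,[*p,.5,0.],loss='soft_l1');P5=r.x
print('FIT vent',P5,'\n',res2(P5).reshape(-1,2).round(1).tolist())
print('ring world',np.array(F(P5,[-.038+P5[4],0,.16])))
np.save('vent.npy',P5)
E
python3 m3.py|grep -A3 FIT
python3 - <<'E'
from h import *
go([.483,-.208,.20],tool(.045))
E
```

```text
FIT vent [ 0.62929732  0.23414126  0.61464766  0.42018149 -0.00431394] 
 [[-0.9, -0.5], [1.5, -0.7], [-0.9, 0.5], [0.8, -0.4], [0.4, -0.4], [1.7, -1.4], [0.9, -0.8], [0.8, -1.3], [-0.0, 0.7], [1.1, -0.0], [-1.8, -2.1], [2.5, -1.5], [-1.5, -0.8], [-0.5, -0.5], [-0.8, 2.0], [-7.0, -0.5], [3.2, -0.4], [-5.5, -2.4], [2.6, -3.2], [-0.4, 0.1], [-0.5, -0.7], [0.3, 0.0], [0.2, -0.3], [-0.8, -0.4], [-0.3, -1.5], [0.5, 0.1], [1.0, 0.1], [2.0, 2.3]]
ring world [0.66086116 0.25642089 0.24834335]
t 3.5833 shift cm [-18.27, 24.62, -13.57] rot [-0.247, -1.066, 0.417] |s| 33.5 |r| 1.17
```

Emit:
apply_moves --moves '[[[-1, 2, -5], [-0.02, -0.11, 0.04], 1], [[-2, 5, -10], [-0.05, -0.22, 0.08], 1], [[-5, 8, -14], [-0.08, -0.33, 0.13], 1], [[-8, 11, -15], [-0.1, -0.44, 0.17], 1], [[-11, 14, -15], [-0.12, -0.55, 0.21], 1], [[-14, 17, -15], [-0.15, -0.66, 0.25], 1], [[-17, 20, -14], [-0.17, -0.77, 0.3], 1], [[-18, 22, -13.5], [-0.2, -0.88, 0.34], 1], [[-18.3, 24, -13.5], [-0.22, -0.98, 0.38], 1], [[-18.3, 24.6, -13.5], [-0.25, -1.066, 0.417], 1]]'

```text
time: 4.42
tool_pos: [0.4798, -0.2017, 0.1872]
ee_rot: [-3.141, 0.022, 0.045]
wrist_force: [-0.8, 0.5, -0.4]
width: 0.094
```

```bash
python3 - <<'E'
from h import *
import pickle
c=optics.get_calibration('wrist');im=optics.snapshot('wrist');pickle.dump((c,im),open('w3.pkl','wb'))
crop(im,0,0,640,400,1.25,'pics/w3.png')
print(robot.get_obs()['joint_positions'])
go([.483,-.208,.20],tool(.045))
E
```

```text
[-0.49483738  0.04866415  1.47431481 -0.01002662  1.63829037  1.02852994]
t 4.4667 shift cm [0.01, 0.83, -1.22] rot [-0.002, 0.022, 0.002] |s| 1.5 |r| 0.02
```

View pics/w3.png

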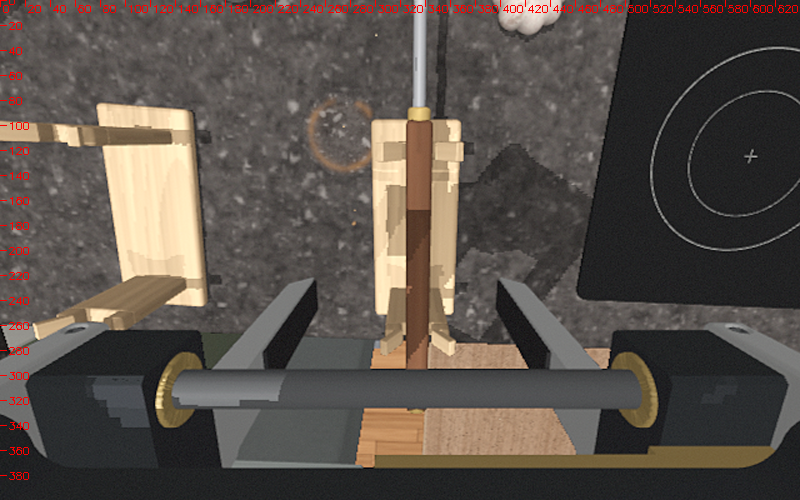

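```bash
python3 - <<'E'
from h import *
import pickle
c,im=pickle.load(open('w3.pkl','rb'))
crop(im,290,60,90,240,3,'pics/w3a.png')
E
```

```text
(no output)
```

View pics/w3a.png

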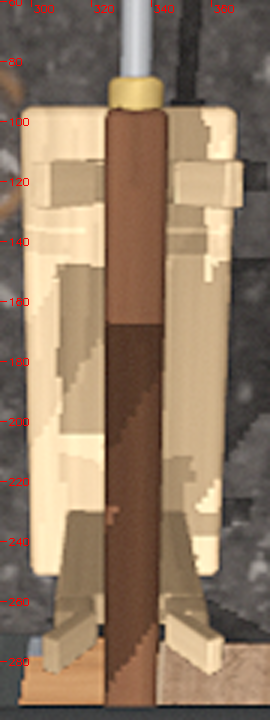

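```bash
python3 - <<'E'
from h import *
import pickle
c,im=pickle.load(open('w3.pkl','rb'))
a=atz(c,(335.2,99.5),.103);b=atz(c,(333.2,286.2),.103);d=a-b;yaw=np.arctan2(d[1],d[0])
print(a,b,yaw)
j=atz(c,(335.2,85.2),.100); w=atz(c,(335.2,95.5),.103); print('ferrule end',j,'wood end',w)
h=np.array([np.cos(yaw),np.sin(yaw),0]); print('origin', j-.09*h, w-.09*h)
print('front post face tops', atz(c,(335.2,60+160/3-.5),.115),atz(c,(335.2,60+206/3-.5),.115), 'rear', atz(c,(308,60+650/3),.115))
# base corners z .012
for u in [(27,108),(238,108),(33,575),(217,575)]: print(atz(c,(290+u[0]/3-.5,60+u[1]/3-.5),.012))
E
```

```text
[ 0.56812043 -0.20614138  0.103     ] [ 0.39598946 -0.21361522  0.103     ] 0.043392239185108795
ferrule end [ 0.57920064 -0.20563209  0.1       ] wood end [ 0.5711768  -0.20597414  0.103     ]
origin [ 0.48928536 -0.20953616  0.1       ] [ 0.48126152 -0.20987821  0.103     ]
front post face tops [ 0.55777953 -0.20631915  0.115     ] [ 0.54615345 -0.20695535  0.115     ] rear [ 0.41269503 -0.18933126  0.115     ]
[ 0.57421048 -0.16831139  0.012     ]
[ 0.57768679 -0.24561093  0.012     ]
[ 0.38587758 -0.17462546  0.012     ]
[ 0.38945571 -0.2529539   0.012     ]
```

```bash
python3 - <<'E'
from h import *
print(robot.get_obs()['tool_pos'],robot.get_obs()['ee_rot'])
go([.483,-.2098,.089],tool(.0434))
E
```

```text
[ 0.48225163 -0.19974337  0.18782059] [-3.14001821  0.0220202   0.04686854]
t 4.4667 shift cm [0.25, 1.02, 9.88] rot [-0.002, 0.022, 0.003] |s| 9.9 |r| 0.02
```

Emit:
apply_moves --moves '[[[0.2, 1, 0.5], [0, 0.022, 0.003], 1], [[0.2, 1, 0.5], [0, 0.022, 0.003], 1], [[0.2, 1, 1], [0, 0.022, 0.003], 1], [[0.2, 1, 2], [0, 0.022, 0.003], 1], [[0.2, 1, 4], [0, 0.022, 0.003], 1], [[0.2, 1, 5.5], [0, 0.022, 0.003], 1], [[0.2, 1, 6], [0, 0.022, 0.003], 1], [[0.2, 1, 6], [0, 0.022, 0.003], 1], [[0.2, 1, 6], [0, 0.022, 0.003], 1], [[0.2, 1, 6], [0, 0.022, 0.003], 1]]'

```text
time: 5.3
tool_pos: [0.4816, -0.2089, 0.1339]
ee_rot: [3.14, -0.011, 0.046]
wrist_force: [0.5, 0.1, 0.4]
width: 0.0938
```

```bash
python3 - <<'E'
from h import *
go([.483,-.2098,.089],tool(.0434))
E
```

```text
t 5.3 shift cm [0.08, 0.09, 4.49] rot [0.002, -0.011, 0.002] |s| 4.5 |r| 0.01
```

Emit:
apply_moves --moves '[[[0.1, 0.1, 1.5], [0, -0.011, 0.002], 1], [[0.1, 0.1, 3], [0, -0.011, 0.002], 1], [[0.1, 0.1, 4.4], [0, -0.011, 0.002], 1], [[0.1, 0.1, 4.5], [0, -0.011, 0.002], 1], [[0.1, 0.1, 4.5], [0, -0.011, 0.002], 1], [[0.1, 0.1, 4.5], [0, -0.011, 0.002], 0], [[0.1, 0.1, 4.5], [0, -0.011, 0.002], 0], [[0.1, 0.1, 4.5], [0, -0.011, 0.002], 0], [[0.1, 0.1, 4.5], [0, -0.011, 0.002], 0], [[0.1, 0.1, 4.5], [0, -0.011, 0.002], 0]]'

```text
time: 6.13
tool_pos: [0.4828, -0.2099, 0.0881]
ee_rot: [3.141, 0.001, 0.043]
wrist_force: [-0.1, -0.1, -0.4]
width: 0.0639
```

```bash
python3 - <<'E'
from h import *
o=robot.get_obs();print(o)
im=optics.snapshot('wrist')
crop(im,0,0,640,400,1.25,'pics/w4.png')
E
```

```text
{'time': 6.1333, 'joint_positions': array([-5.16860758e-01,  9.94892196e-02,  1.62202786e+00, -1.48710380e-03,
        1.42039208e+00,  1.01075683e+00]), 'qvel': array([ 5.97059544e-04,  1.69985161e-03,  4.12497673e-03,  7.15648328e-05,
       -1.34463177e-03, -7.66791929e-04]), 'joint_torque': array([ 2.88216352e-04, -3.28899086e+01, -2.86490661e+01,  4.63876070e-02,
       -5.48634364e-02,  3.36636140e-04]), 'tool_pos': array([ 0.48284578, -0.20991505,  0.08814137]), 'ee_rot': array([3.14051523e+00, 1.04931449e-03, 4.34012306e-02]), 'wrist_force': array([-0.07932049, -0.06434367, -0.37961466]), 'wrist_torque': array([-0.01155934,  0.15853262,  0.02014213]), 'width': 0.06386941293760097}
```

View pics/w4.png

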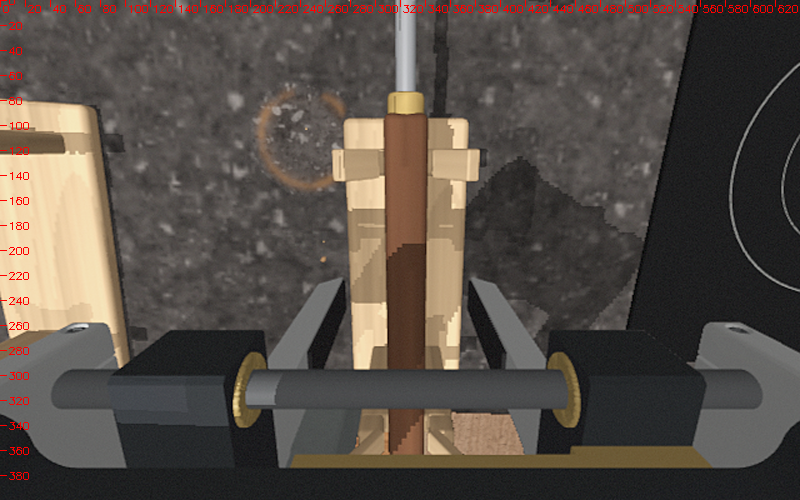

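The fingers are closing symmetrically about the handle, which is centred at about (406,250) in the enlarged view. I'll finish closing the grip.

Emit:
apply_moves --moves '[[[0, 0, 0], [0, 0, 0], 0], [[0, 0, 0], [0, 0, 0], 0], [[0, 0, 0], [0, 0, 0], 0], [[0, 0, 0], [0, 0, 0], 0], [[0, 0, 0], [0, 0, 0], 0], [[0, 0, 0], [0, 0, 0], 0], [[0, 0, 0], [0, 0, 0], 0], [[0, 0, 0], [0, 0, 0], 0], [[0, 0, 0], [0, 0, 0], 0], [[0, 0, 0], [0, 0, 0], 0]]'

```text
time: 7.02
tool_pos: [0.4825, -0.2097, 0.0874]
ee_rot: [3.141, 0.002, 0.043]
wrist_force: [0.8, -0.5, 0.1]
width: 0.0178
```

```bash
python3 - <<'E'
from h import *
o=robot.get_obs();print(o['tool_pos'],o['ee_rot'],o['wrist_force'],o['wrist_torque'],o['width'])
np.save('grasp.npy',np.r_[o['tool_pos'],o['ee_rot']])
im=optics.snapshot('wrist')
crop(im,0,0,640,400,1.25,'pics/w5.png')
E
```

```text
[ 0.48250802 -0.20970564  0.08744647] [3.14120307e+00 2.15927582e-03 4.34824499e-02] [ 0.84382256 -0.53834783  0.11829568] [-0.00341967  0.1823539  -0.00515427] 0.01783852502520597
```

View pics/w5.png

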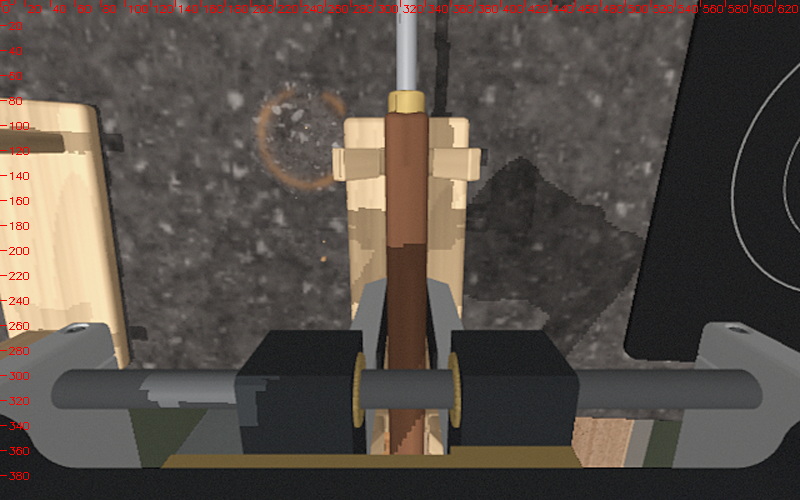

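Emit:
apply_moves --moves '[[[0, 0, -1], [0, 0, 0], 0], [[0, 0, -2.5], [0, 0, 0], 0], [[0, 0, -4.5], [0, 0, 0], 0], [[0, 0, -7], [0, 0, 0], 0], [[0, 0, -9.5], [0, 0, 0], 0], [[0, 0, -12], [0, 0, 0], 0], [[0, 0, -14], [0, 0, 0], 0], [[0, 0, -15.4], [0, 0, 0], 0], [[0, 0, -15.4], [0, 0, 0], 0], [[0, 0, -15.4], [0, 0, 0], 0]]'

```text
time: 7.9
tool_pos: [0.4831, -0.2098, 0.2425]
ee_rot: [3.14, 0.0, 0.043]
wrist_force: [0.9, 0.1, -1.9]
width: 0.018
```

```bash
python3 - <<'E'
from h import *
o=robot.get_obs();print(o['tool_pos'],o['ee_rot'],o['wrist_force'],o['wrist_torque'],o['width'])
go([.455,.018,.241],tool(.6146))
S=optics.get_calibration('scene');T=optics.get_calibration('top')
s=optics.snapshot('scene');t=optics.snapshot('top')
cv2.imwrite('pics/s6.png',s[:,:,::-1]);cv2.imwrite('pics/t6.png',t[:,:,::-1])
p,Rt=np.array(o['tool_pos']),tool(.0434)
for n,a in [('tail',[-.135,0]),('corner',[.2,0]),('tip',[.2,-.036])]:  # tool y = -pole y
    P=p+Rt@np.array([a[0],a[1],-.0066]); print(n,P,proj(S,P)[0],proj(T,P)[0])
crop(s,390,130,80,80,8,'pics/s6a.png');crop(t,390,150,80,80,8,'pics/t6a.png')
E
```

```text
[ 0.48313408 -0.20978587  0.24245933] [3.14006631e+00 3.79801515e-04 4.34593423e-02] [ 0.85226765  0.1012771  -1.85828557] [ 0.01044668  0.19047737 -0.0468875 ] 0.017993894568125807
t 7.9 shift cm [-1.82, -22.88, 0.11] rot [0.001, 0.001, -0.571] |s| 23.0 |r| 0.57
tail [ 0.3482612  -0.21564303  0.24905933] [383.78494161 239.02428225] [447.39224226 280.09618073]
corner [ 0.68294576 -0.2011086   0.24905933] [428.91494298 189.27401578] [440.58692429 166.31688448]
tip [ 0.68138385 -0.1651425   0.24905933] [419.09810771 186.51491317] [428.55615725 166.10861191]
```

View pics/s6a.png

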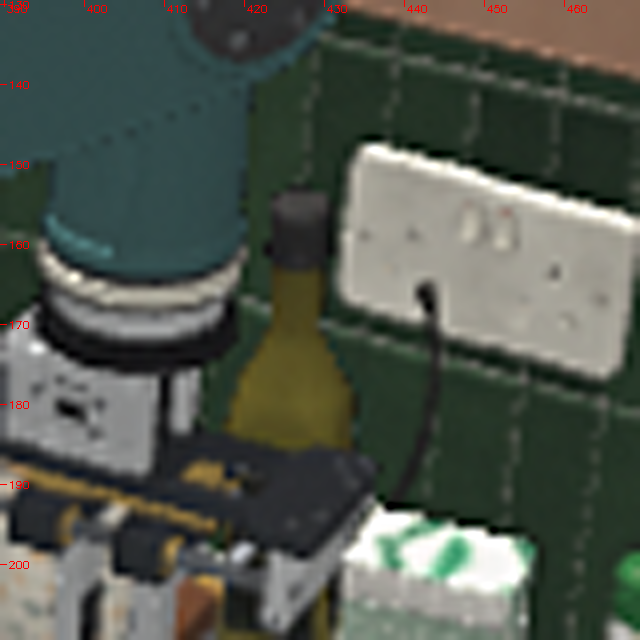

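View pics/t6a.png

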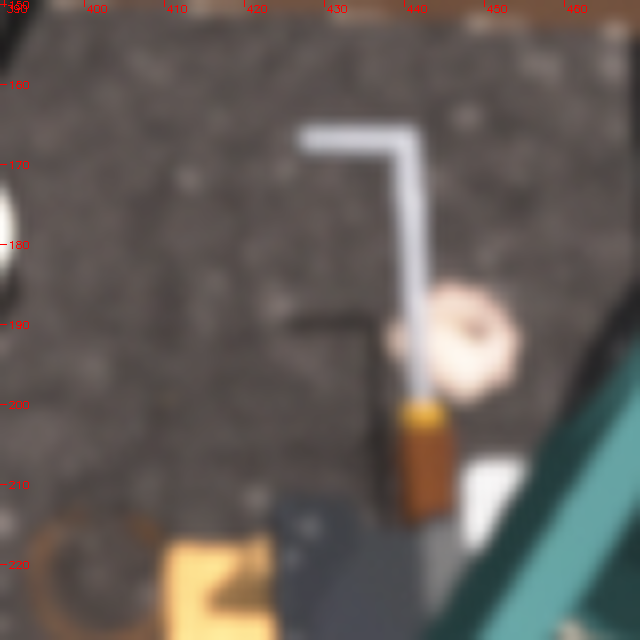

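Emit:
apply_moves --moves '[[[-0.2, -2, 0], [0, 0, -0.06], 0], [[-0.4, -5, 0], [0, 0, -0.12], 0], [[-0.6, -8, 0], [0, 0, -0.2], 0], [[-0.8, -11, 0], [0, 0, -0.28], 0], [[-1, -14, 0], [0, 0, -0.36], 0], [[-1.2, -17, 0], [0, 0, -0.44], 0], [[-1.5, -20, 0], [0, 0, -0.52], 0], [[-1.8, -22, 0.1], [0, 0, -0.57], 0], [[-1.8, -22.9, 0.1], [0, 0, -0.57], 0], [[-1.8, -22.9, 0.1], [0, 0, -0.57], 0]]'

```text
time: 8.83
tool_pos: [0.4542, 0.0198, 0.2391]
ee_rot: [-3.139, 0.004, 0.615]
wrist_force: [0.5, -0.1, -1.7]
width: 0.018
```

```bash
cat >> h.py <<'E'
V=np.load('vent.npy') if __import__('os').path.exists('vent.npy') else None
def v2w(P):
    c,s=np.cos(V[2]),np.sin(V[2]);return np.array([V[0]+c*P[0]-s*P[1],V[1]+s*P[0]+c*P[1],P[2]])
def w2v(P):
    c,s=np.cos(V[2]),np.sin(V[2]);d=np.array(P)-[V[0],V[1],0];return np.array([c*d[0]+s*d[1],-s*d[0]+c*d[1],d[2]])
def ringv(th,dx=None):
    x=-.038+(V[4] if dx is None else dx);z=.16
    return np.array([.012+np.cos(th)*x+np.sin(th)*z,0,.085-np.sin(th)*x+np.cos(th)*z])
DX,DZ=0.,-.0066
def tipv():
    o,p,Rt=st(); return w2v(p+Rt@np.array([.2+DX,-.036,DZ]))
def say():
    o=robot.get_obs();f=w2v(np.array(o['wrist_force'])+[V[0],V[1],0])
    print('t',round(o['time'],2),'tip_v mm',(tipv()*1e3).round(1),'force_v',f.round(1),'tq',np.round(o['wrist_torque'],2),'yaw',np.round(o['ee_rot'],4),'w',round(o['width'],4))
E
python3 - <<'E'
from h import *
say(); print('ring_v',ringv(V[3]))
tip=ringv(V[3])+[0,-.04,0]
go(v2w(tip-[.2,.036,0])+[0,0,DZ],tool(V[2]))
E
```

```text
t 8.83 tip_v mm [-66.7 -38.  245. ] force_v [ 0.3 -0.3 -1.7] tq [-0.04  0.14  0.03] yaw [-3.1392  0.0037  0.6151] w 0.018
ring_v [0.03863493 0.         0.24834335]
t 8.8333 shift cm [10.53, 0.19, -0.3] rot [-0.002, 0.004, 0.0] |s| 10.5 |r| 0.0
```

Emit:
apply_moves --moves '[[[1, 0, 0], [0, 0, 0], 0], [[2.5, 0.1, -0.1], [0, 0.004, 0], 0], [[4, 0.1, -0.2], [0, 0.004, 0], 0], [[5.5, 0.2, -0.3], [0, 0.004, 0], 0], [[7, 0.2, -0.3], [0, 0.004, 0], 0], [[8.5, 0.2, -0.3], [0, 0.004, 0], 0], [[9.5, 0.2, -0.3], [0, 0.004, 0], 0], [[10.5, 0.2, -0.3], [0, 0.004, 0], 0], [[10.5, 0.2, -0.3], [0, 0.004, 0], 0], [[10.5, 0.2, -0.3], [0, 0.004, 0], 0]]'

```text
time: 9.67
tool_pos: [0.5421, 0.0767, 0.2426]
ee_rot: [-3.14, -0.001, 0.613]
wrist_force: [-0.2, -0.0, -0.6]
width: 0.0175
```

```bash
python3 - <<'E'
from h import *
say()
s=optics.snapshot('scene');t=optics.snapshot('top');w=optics.snapshot('wrist')
cv2.imwrite('pics/s7.png',s[:,:,::-1]);cv2.imwrite('pics/t7.png',t[:,:,::-1]);
crop(s,270,120,90,110,5,'pics/s7a.png');crop(t,250,130,100,90,7,'pics/t7a.png');crop(w,0,0,640,400,1.25,'pics/w7.png')
S=optics.get_calibration('scene');print('tip',proj(S,v2w(tipv())),'ring',proj(S,v2w(ringv(V[3]))))
E
```

```text
t 9.67 tip_v mm [ 38.1 -42.7 249.4] force_v [-0.2  0.1 -0.6] tq [-0.06  0.13  0.01] yaw [-3.1404e+00 -6.0000e-04  6.1280e-01] w 0.0175
tip [[327.61392032 157.64895465]] ring [[316.54843085 158.1742691 ]]
```

View pics/s7a.png

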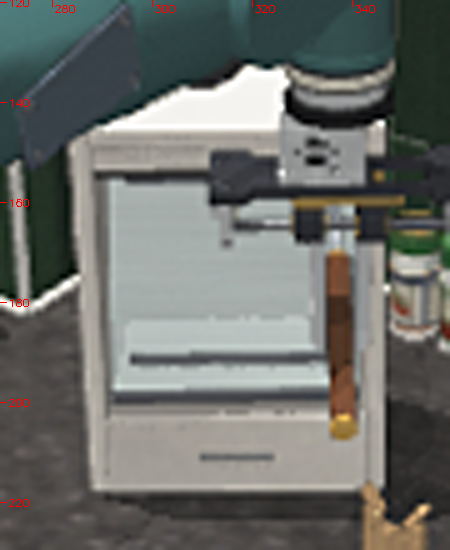

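View pics/t7a.png

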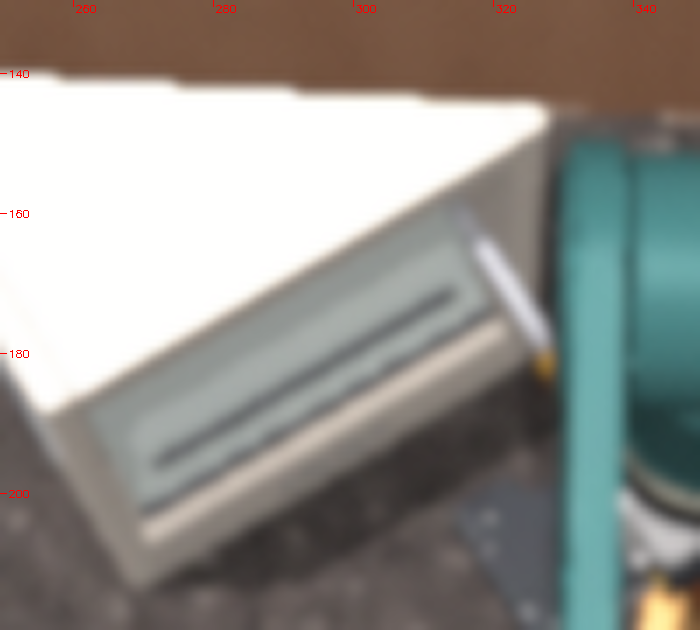

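View pics/w7.png

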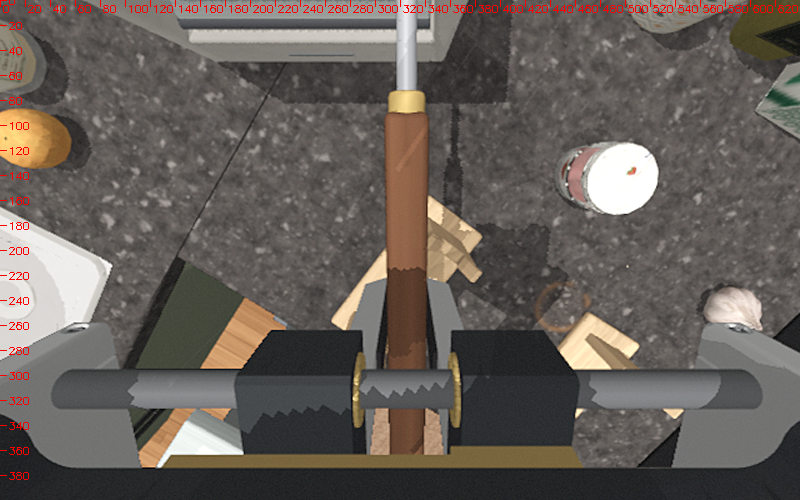

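```bash
python3 - <<'E'
from h import *
T=optics.get_calibration('top')
o,p,Rt=st()
for x in (.09,.15,.2): print(x,proj(T,p+Rt@np.array([x,0,DZ]))[0])
say()
E
```

```text
0.09 [329.37901852 181.35702174]
0.15 [318.71385833 164.96263815]
0.2 [309.98783573 151.54907856]
t 9.82 tip_v mm [ 37.6 -42.4 250.4] force_v [-0.4  0.5 -1.7] tq [-0.04  0.1  -0.01] yaw [-3.141e+00 -1.900e-03  6.128e-01] w 0.0175
```

Emit:
apply_moves --moves '[[[0, -0.3, 0], [0, 0, 0], 0], [[0, -1, 0], [0, 0, 0], 0], [[0, -1.6, 0], [0, 0, 0], 0], [[0, -2.2, 0], [0, 0, 0], 0], [[0, -2.7, 0.1], [0, 0, 0], 0], [[0, -3.1, 0.1], [0, 0, 0], 0], [[0, -3.4, 0.1], [0, 0, 0], 0], [[0, -3.4, 0.1], [0, 0, 0], 0], [[0, -3.4, 0.1], [0, 0, 0], 0], [[0, -3.4, 0.1], [0, 0, 0], 0]]'

```text
time: 10.65
tool_pos: [0.5224, 0.1049, 0.2422]
ee_rot: [-3.141, -0.002, 0.613]
wrist_force: [-0.1, -0.3, -2.1]
width: 0.0177
```

```bash
python3 - <<'E'
from h import *
say()
w=optics.snapshot('scene');cv2.imwrite('pics/s8.png',w[:,:,::-1]);crop(w,290,130,60,50,12,'pics/s8a.png')
S=optics.get_calibration('scene');print('tip',proj(S,v2w(tipv())),'ring',proj(S,v2w(ringv(V[3]))))
say()
E
```

```text
t 10.65 tip_v mm [ 38.2  -8.2 249.3] force_v [-0.3 -0.2 -2.1] tq [ 0.02  0.06 -0.01] yaw [-3.141e+00 -2.000e-03  6.134e-01] w 0.0177
tip [[318.7224712 157.9894819]] ring [[316.54843085 158.1742691 ]]
t 10.7 tip_v mm [ 38.2  -8.4 249.2] force_v [-0.2  1.  -1.6] tq [-0.06  0.17  0.02] yaw [-3.141e+00 -1.900e-03  6.132e-01] w 0.0179
```

View pics/s8a.png

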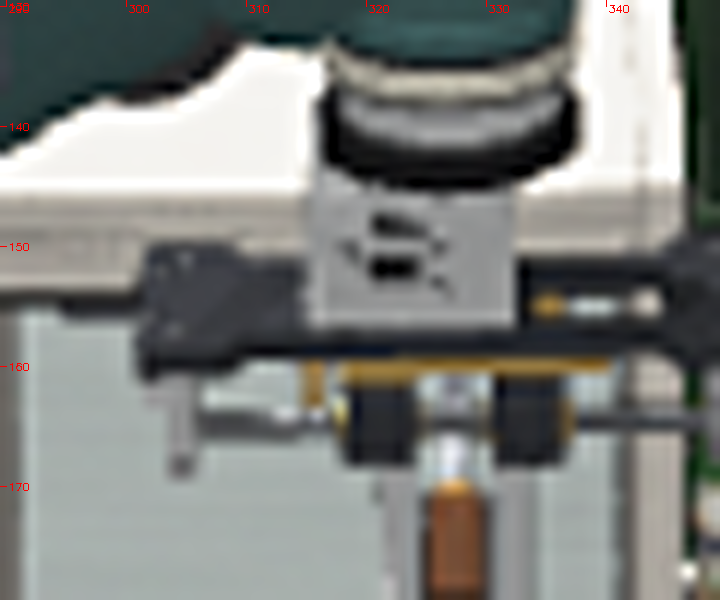

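Emit:
apply_moves --moves '[[[0, -0.1, 0], [0, 0, 0], 0], [[0, -0.2, 0], [0, 0, 0], 0], [[0, -0.3, 0.05], [0, 0, 0], 0], [[0, -0.4, 0.05], [0, 0, 0], 0], [[0, -0.4, 0.05], [0, 0, 0], 0], [[0, -0.4, 0.05], [0, 0, 0], 0], [[0, -0.4, 0.05], [0, 0, 0], 0], [[0, -0.4, 0.05], [0, 0, 0], 0], [[0, -0.4, 0.05], [0, 0, 0], 0], [[0, -0.4, 0.05], [0, 0, 0], 0]]'

```text
time: 11.53
tool_pos: [0.5201, 0.1082, 0.2418]
ee_rot: [-3.141, -0.002, 0.613]
wrist_force: [-0.3, -0.7, -1.9]
width: 0.0179
```

```bash
python3 -c "
from h import *
say()"
```

```text
t 11.53 tip_v mm [ 38.2  -4.1 248.8] force_v [-0.7 -0.4 -1.9] tq [-0.04  0.11 -0.02] yaw [-3.1409e+00 -2.0000e-03  6.1340e-01] w 0.0179
```

Emit:
apply_moves --moves '[[[0, -0.1, 0], [0, 0, 0], 0], [[0, -0.2, 0], [0, 0, 0], 0], [[0, -0.3, 0], [0, 0, 0], 0], [[0, -0.4, 0], [0, 0, 0], 0], [[0, -0.4, 0], [0, 0, 0], 0], [[0, -0.4, 0], [0, 0, 0], 0], [[0, -0.4, 0], [0, 0, 0], 0], [[0, -0.4, 0], [0, 0, 0], 0], [[0, -0.4, 0], [0, 0, 0], 0], [[0, -0.4, 0], [0, 0, 0], 0]]'

```text
time: 12.37
tool_pos: [0.5178, 0.1115, 0.2417]
ee_rot: [-3.141, -0.002, 0.613]
wrist_force: [-0.7, 0.5, -1.3]
width: 0.0174
```

```bash
python3 -c "
from h import *
say()"
```

```text
t 12.37 tip_v mm [ 3.820e+01 -1.000e-01  2.488e+02] force_v [-0.3  0.8 -1.3] tq [-0.05  0.15 -0.04] yaw [-3.1408e+00 -2.0000e-03  6.1340e-01] w 0.0174
```

Emit:
apply_moves --moves '[[[0, -0.1, 0], [0, 0, 0], 0], [[0, -0.2, 0], [0, 0, 0], 0], [[0, -0.3, 0], [0, 0, 0], 0], [[0, -0.4, 0], [0, 0, 0], 0], [[0, -0.5, 0], [0, 0, 0], 0], [[0, -0.5, 0], [0, 0, 0], 0], [[0, -0.5, 0], [0, 0, 0], 0], [[0, -0.5, 0], [0, 0, 0], 0], [[0, -0.5, 0], [0, 0, 0], 0], [[0, -0.5, 0], [0, 0, 0], 0]]'

```text
time: 13.2
tool_pos: [0.5149, 0.1156, 0.2418]
ee_rot: [-3.141, -0.002, 0.613]
wrist_force: [0.2, 0.6, -0.5]
width: 0.0174
```

```bash
python3 -c "
from h import *
say()"
```

```text
t 13.2 tip_v mm [ 38.2   4.9 248.8] force_v [ 0.5  0.4 -0.5] tq [0.   0.16 0.  ] yaw [-3.1408e+00 -2.0000e-03  6.1340e-01] w 0.0174
```

Emit:
apply_moves --moves '[[[0, -0.2, 0], [0, 0, 0], 0], [[0, -0.4, 0], [0, 0, 0], 0], [[0, -0.6, 0], [0, 0, 0], 0], [[0, -0.8, 0], [0, 0, 0], 0], [[0, -1, 0], [0, 0, 0], 0], [[0, -1.2, 0], [0, 0, 0], 0], [[0, -1.4, 0], [0, 0, 0], 0], [[0, -1.5, 0], [0, 0, 0], 0], [[0, -1.5, 0], [0, 0, 0], 0], [[0, -1.5, 0], [0, 0, 0], 0]]'

```text
time: 14.03
tool_pos: [0.5062, 0.1279, 0.2418]
ee_rot: [-3.141, -0.002, 0.614]
wrist_force: [-0.1, 0.5, -2.3]
width: 0.0179
```

```bash
python3 -c "
from h import *
say()
s=optics.snapshot('scene');cv2.imwrite('pics/s9.png',s[:,:,::-1]);crop(s,270,120,90,110,5,'pics/s9a.png')
say()"
```

```text
t 14.03 tip_v mm [ 38.2  20.  248.8] force_v [ 0.2  0.5 -2.3] tq [-0.06  0.15  0.03] yaw [-3.1409e+00 -2.1000e-03  6.1360e-01] w 0.0179
t 14.08 tip_v mm [ 38.2  19.9 248.8] force_v [-0.   0.3 -1.8] tq [-0.12  0.14 -0.05] yaw [-3.141e+00 -2.100e-03  6.135e-01] w 0.018
```

View pics/s9a.png

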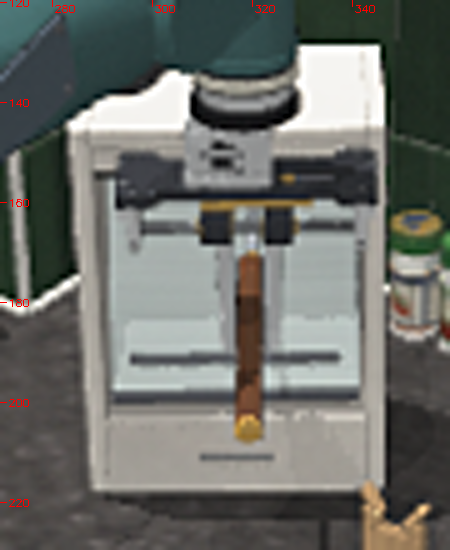

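Emit:
apply_moves --moves '[[[-0.2, 0, 0], [0, 0, 0], 0], [[-0.4, 0, 0], [0, 0, 0], 0], [[-0.6, 0, 0], [0, 0, 0], 0], [[-0.8, 0, 0], [0, 0, 0], 0], [[-1, 0, 0], [0, 0, 0], 0], [[-1.2, 0, 0], [0, 0, 0], 0], [[-1.4, 0, 0], [0, 0, 0], 0], [[-1.6, 0, 0], [0, 0, 0], 0], [[-1.8, 0, 0], [0, 0, 0], 0], [[-2, 0, 0], [0, 0, 0], 0]]'

```text
time: 14.92
tool_pos: [0.4909, 0.1171, 0.2421]
ee_rot: [-3.141, -0.006, 0.614]
wrist_force: [4.7, 2.9, -1.9]
width: 0.0178
```

```bash
python3 -c "
from h import *
say()"
```

```text
t 14.92 tip_v mm [ 19.4  20.1 249.9] force_v [ 5.5 -0.3 -1.9] tq [ 0.36 -0.5  -0.02] yaw [-3.1411 -0.0058  0.614 ] w 0.0178
```

Emit:
apply_moves --moves '[[[-0.3, 0, 0], [0, 0, 0], 0], [[-0.7, 0, 0], [0, 0, 0], 0], [[-1.1, 0, 0], [0, 0, 0], 0], [[-1.5, 0, 0], [0, 0, 0], 0], [[-1.9, 0, 0], [0, 0, 0], 0], [[-2.3, 0, 0], [0, 0, 0], 0], [[-2.7, 0, 0], [0, 0, 0], 0], [[-3.1, 0, 0], [0, 0, 0], 0], [[-3.4, 0, 0], [0, 0, 0], 0], [[-3.6, 0, 0], [0, 0, 0], 0]]'

```text
time: 15.75
tool_pos: [0.4599, 0.0953, 0.2413]
ee_rot: [-3.141, -0.001, 0.613]
wrist_force: [2.6, 3.4, -3.2]
width: 0.0176
```

```bash
python3 -c "
from h import *
say()
s=optics.snapshot('scene');cv2.imwrite('pics/s10.png',s[:,:,::-1]);crop(s,270,120,90,110,5,'pics/s10a.png')
"
```

```text
t 15.75 tip_v mm [-18.4  20.  248.2] force_v [ 4.1  1.3 -3.2] tq [ 0.23 -0.26 -0.02] yaw [-3.1405e+00 -1.2000e-03  6.1330e-01] w 0.0176
```

View pics/s10a.png

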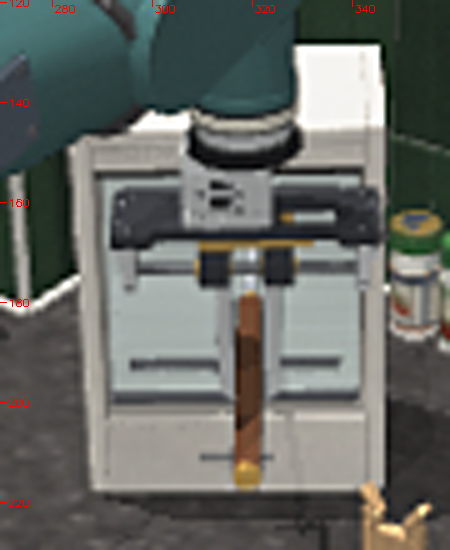

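Emit:
apply_moves --moves '[[[-0.2, 0, 0], [0, 0, 0], 0], [[-0.4, 0, 0], [0, 0, 0], 0], [[-0.6, 0, 0], [0, 0, 0], 0], [[-0.8, 0, 0], [0, 0, 0], 0], [[-1, 0, 0], [0, 0, 0], 0], [[-1.1, 0, 0], [0, 0, 0], 0], [[-1.2, 0, 0], [0, 0, 0], 0], [[-1.3, 0, 0], [0, 0, 0], 0], [[-1.4, 0, 0], [0, 0, 0], 0], [[-1.5, 0, 0], [0, 0, 0], 0]]'

```text
time: 16.63
tool_pos: [0.4481, 0.087, 0.2416]
ee_rot: [-3.141, -0.002, 0.613]
wrist_force: [2.7, 3.1, -3.6]
width: 0.0177
```

```bash
python3 -c "
from h import *
say()"
```

```text
t 16.63 tip_v mm [-32.9  20.  248.6] force_v [ 4.   1.  -3.6] tq [ 0.3  -0.26  0.  ] yaw [-3.1408e+00 -2.0000e-03  6.1340e-01] w 0.0177
```

Emit:
apply_moves --moves '[[[-0.05, 0, 0], [0, 0, 0], 0], [[-0.1, 0, 0], [0, 0, 0], 0], [[-0.15, 0, 0], [0, 0, 0], 0], [[-0.2, 0, 0], [0, 0, 0], 0], [[-0.25, 0, 0], [0, 0, 0], 0], [[-0.3, 0, 0], [0, 0, 0], 0], [[-0.35, 0, 0], [0, 0, 0], 0], [[-0.4, 0, 0], [0, 0, 0], 0], [[-0.4, 0, 0], [0, 0, 0], 0], [[-0.4, 0, 0], [0, 0, 0], 0]]'

```text
time: 17.47
tool_pos: [0.4448, 0.0846, 0.2416]
ee_rot: [-3.141, -0.002, 0.613]
wrist_force: [2.9, 2.9, -3.8]
width: 0.0178
```

```bash
python3 -c "
from h import *
say()"
```

```text
t 17.47 tip_v mm [-36.9  20.  248.6] force_v [ 4.   0.7 -3.8] tq [ 0.21 -0.2  -0.03] yaw [-3.1408e+00 -1.8000e-03  6.1340e-01] w 0.0178
```

Emit:
apply_moves --moves '[[[-0.05, 0, 0.03], [0, 0, 0], 0], [[-0.1, 0, 0.06], [0, 0, 0], 0], [[-0.15, 0, 0.1], [0, 0, 0], 0], [[-0.2, 0, 0.13], [0, 0, 0], 0], [[-0.25, 0, 0.16], [0, 0, 0], 0], [[-0.3, 0, 0.2], [0, 0, 0], 0], [[-0.35, 0, 0.2], [0, 0, 0], 0], [[-0.4, 0, 0.2], [0, 0, 0], 0], [[-0.4, 0, 0.2], [0, 0, 0], 0], [[-0.4, 0, 0.2], [0, 0, 0], 0]]'

```text
time: 18.3
tool_pos: [0.4415, 0.0823, 0.2396]
ee_rot: [-3.141, -0.002, 0.613]
wrist_force: [2.8, 2.4, -3.0]
width: 0.0181
```

```bash
python3 -c "
from h import *
say()"
```

```text
t 18.3 tip_v mm [-40.9  20.  246.6] force_v [ 3.6  0.3 -3. ] tq [ 0.29 -0.21 -0.07] yaw [-3.1409e+00 -1.8000e-03  6.1340e-01] w 0.0181
```

Emit:
apply_moves --moves '[[[-0.05, 0, 0], [0, 0, 0], 0], [[-0.1, 0, 0], [0, 0, 0], 0], [[-0.15, 0, 0], [0, 0, 0], 0], [[-0.2, 0, 0], [0, 0, 0], 0], [[-0.25, 0, 0], [0, 0, 0], 0], [[-0.3, 0, 0], [0, 0, 0], 0], [[-0.3, 0, 0], [0, 0, 0], 0], [[-0.3, 0, 0], [0, 0, 0], 0], [[-0.3, 0, 0], [0, 0, 0], 0], [[-0.3, 0, 0], [0, 0, 0], 0]]'

```text
time: 19.13
tool_pos: [0.441, 0.082, 0.2401]
ee_rot: [-3.141, -0.008, 0.615]
wrist_force: [7.7, 7.2, -3.5]
width: 0.0178
```

```bash
python3 -c "
from h import *
say()
s=optics.snapshot('scene');cv2.imwrite('pics/s11.png',s[:,:,::-1]);crop(s,270,120,90,110,5,'pics/s11a.png')
say()"
```

```text
t 19.13 tip_v mm [-41.6  20.3 248.3] force_v [10.4  1.4 -3.5] tq [ 0.87 -1.05  0.02] yaw [-3.1411 -0.0079  0.6145] w 0.0178
t 19.18 tip_v mm [-41.6  20.3 248.3] force_v [10.1  1.3 -4.2] tq [ 0.93 -1.1  -0.03] yaw [-3.1411 -0.0079  0.6145] w 0.0179
```

View pics/s11a.png

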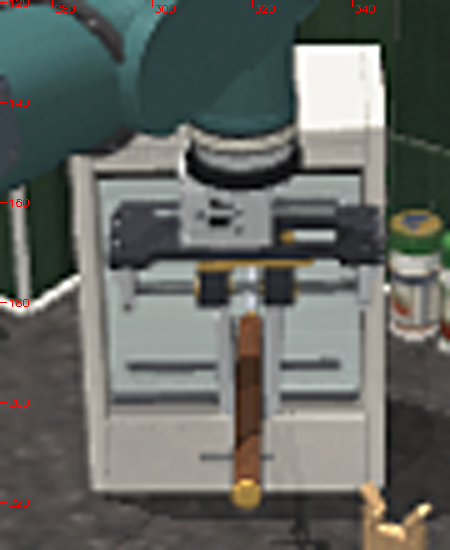

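Emit:
apply_moves --moves '[[[-0.05, 0, 0], [0, 0, 0], 0], [[-0.1, 0, 0], [0, 0, 0], 0], [[-0.1, 0, 0], [0, 0, 0], 0], [[-0.1, 0, 0], [0, 0, 0], 0], [[-0.1, 0, 0], [0, 0, 0], 0], [[-0.1, 0, 0], [0, 0, 0], 0], [[-0.1, 0, 0], [0, 0, 0], 0], [[-0.1, 0, 0], [0, 0, 0], 0], [[-0.1, 0, 0], [0, 0, 0], 0], [[-0.1, 0, 0], [0, 0, 0], 0]]'

```text
time: 20.02
tool_pos: [0.4409, 0.0819, 0.2404]
ee_rot: [-3.141, -0.01, 0.615]
wrist_force: [9.6, 7.7, -4.0]
width: 0.018
```

```bash
python3 -c "
from h import *
say()"
```

```text
t 20.02 tip_v mm [-41.8  20.4 249. ] force_v [12.3  0.8 -4. ] tq [ 1.17 -1.4  -0.09] yaw [-3.1413 -0.0101  0.6149] w 0.018
```

Emit:
apply_moves --moves '[[[-0.02, 0, 0], [0, 0, 0], 0], [[-0.02, 0, 0], [0, 0, 0], 0], [[-0.02, 0, 0], [0, 0, 0], 0], [[-0.02, 0, 0], [0, 0, 0], 0], [[-0.02, 0, 0], [0, 0, 0], 0], [[-0.02, 0, 0], [0, 0, 0], 0], [[-0.02, 0, 0], [0, 0, 0], 0], [[-0.02, 0, 0], [0, 0, 0], 0], [[-0.02, 0, 0], [0, 0, 0], 0], [[-0.02, 0, 0], [0, 0, 0], 0]]'

```text
time: 20.85
tool_pos: [0.4408, 0.0819, 0.2404]
ee_rot: [-3.141, -0.01, 0.615]
wrist_force: [10.3, 8.8, -4.3]
width: 0.0175
```

```bash
python3 -c "
from h import *
say()
w=optics.snapshot('wrist');crop(w,0,0,640,400,1.25,'pics/w12.png')
say()"
```

```text
t 20.85 tip_v mm [-41.9  20.4 249.1] force_v [13.5  1.3 -4.3] tq [ 1.13 -1.41 -0.08] yaw [-3.1413 -0.0104  0.6149] w 0.0175
t 20.9 tip_v mm [-41.9  20.4 249.1] force_v [13.  -0.5 -3.5] tq [ 1.14 -1.41 -0.1 ] yaw [-3.1413 -0.0104  0.615 ] w 0.0179
```

View pics/w12.png

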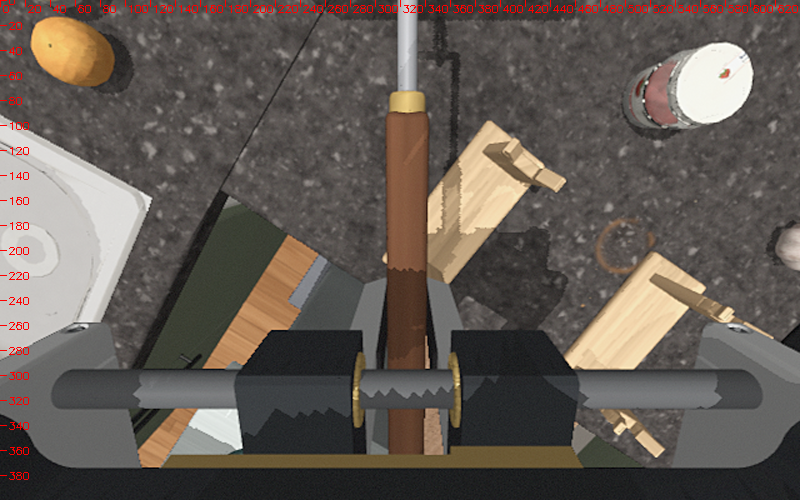

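Emit:
apply_moves --moves '[[[0.2, 0, 0], [0, 0, 0], 0], [[0.4, 0, 0], [0, 0, 0], 0], [[0.6, 0, 0], [0, 0, 0], 0], [[0.8, 0, 0], [0, 0, 0], 0], [[1, 0, 0], [0, 0, 0], 0], [[1.2, 0, 0.1], [0, 0, 0], 0], [[1.4, 0, 0.1], [0, 0, 0], 0], [[1.5, 0, 0.1], [0, 0, 0], 0], [[1.5, 0, 0.1], [0, 0, 0], 0], [[1.5, 0, 0.1], [0, 0, 0], 0]]'

```text
time: 21.73
tool_pos: [0.4504, 0.0886, 0.2386]
ee_rot: [-3.141, -0.002, 0.613]
wrist_force: [0.9, 0.2, -1.4]
width: 0.018
```

```bash
python3 -c "
from h import *
say()"
```

```text
t 21.73 tip_v mm [-30.   20.  245.6] force_v [ 0.8 -0.4 -1.4] tq [0.   0.11 0.05] yaw [-3.1408e+00 -1.7000e-03  6.1350e-01] w 0.018
```

Emit:
apply_moves --moves '[[[0, 0.2, 0], [0, 0, 0], 0], [[0, 0.5, 0], [0, 0, 0], 0], [[0, 0.9, 0], [0, 0, 0], 0], [[0, 1.3, 0], [0, 0, 0], 0], [[0, 1.8, 0], [0, 0, 0], 0], [[0, 2.3, 0], [0, 0, 0], 0], [[0, 2.8, 0], [0, 0, 0], 0], [[0, 3.2, 0], [0, 0, 0], 0], [[0, 3.4, 0], [0, 0, 0], 0], [[0, 3.4, 0], [0, 0, 0], 0]]'

```text
time: 22.57
tool_pos: [0.4703, 0.0604, 0.2385]
ee_rot: [-3.141, -0.002, 0.613]
wrist_force: [0.7, 0.6, -1.7]
width: 0.0178
```

```bash
python3 -c "
from h import *
say()"
```

```text
t 22.57 tip_v mm [-30.1 -14.7 245.5] force_v [ 1.   0.1 -1.7] tq [0.03 0.15 0.  ] yaw [-3.1408e+00 -1.8000e-03  6.1270e-01] w 0.0178
```

Emit:
apply_moves --moves '[[[0, 1, 0], [0, 0, 0], 0], [[0, 2, 0], [0, 0, 0], 0], [[0, 3, 0], [0, 0, 0], 0], [[0, 3.5, 0], [0, 0, 0], 0], [[-1.5, 3.7, 0], [0, 0, 0], 0], [[-3.5, 3.7, 0], [0, 0, 0], 0], [[-5.5, 3.7, 0], [0, 0, 0], 0], [[-7.5, 3.7, 0], [0, 0, 0], 0], [[-8, 3.7, 0], [0, 0, 0], 0], [[-8, 3.7, 0], [0, 0, 0], 0]]'

```text
time: 23.4
tool_pos: [0.4257, -0.0163, 0.2388]
ee_rot: [-3.142, -0.003, 0.611]
wrist_force: [0.9, 0.2, -0.7]
width: 0.0178
```

```bash
python3 -c "
from h import *
say()
g=np.load('grasp.npy');Rg=R.from_euler('xyz',g[3:]).as_matrix()
go(g[:3]+[0,0,.15],Rg)
s=optics.snapshot('scene');cv2.imwrite('pics/s13.png',s[:,:,::-1]);crop(s,270,120,90,110,5,'pics/s13a.png')
"
```

```text
t 23.4 tip_v mm [-110.7  -51.8  246. ] force_v [ 0.8 -0.4 -0.7] tq [-0.1   0.12  0.05] yaw [-3.1415e+00 -2.9000e-03  6.1150e-01] w 0.0178
t 23.4 shift cm [-6.45, 19.1, 0.11] rot [-0.001, -0.005, 0.568] |s| 20.2 |r| 0.57
```

View pics/s13a.png

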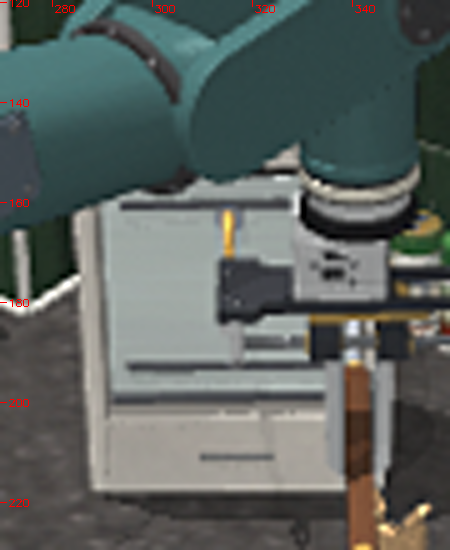

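The flap now looks upright: its top bar shows at v≈160 and the ring at (315,166). I'll carry the pole back above the rest.

Emit:
apply_moves --moves '[[[-0.5, 1.5, 0], [0, 0, 0.05], 0], [[-1.3, 4, 0], [0, 0, 0.12], 0], [[-2.2, 7, 0], [0, 0, 0.2], 0], [[-3.2, 10, 0], [0, 0, 0.28], 0], [[-4.2, 13, 0], [0, 0, 0.36], 0], [[-5.2, 15.5, 0], [0, 0, 0.44], 0], [[-6, 17.5, 0], [0, 0, 0.51], 0], [[-6.4, 18.7, 0.1], [0, 0, 0.56], 0], [[-6.4, 19.1, 0.1], [0, -0.005, 0.568], 0], [[-6.4, 19.1, 0.1], [0, -0.005, 0.568], 0]]'

```text
time: 24.28
tool_pos: [0.4846, -0.2088, 0.2362]
ee_rot: [-3.14, 0.005, 0.046]
wrist_force: [-0.3, 0.2, -0.8]
width: 0.017
```

```bash
python3 -c "
from h import *
c=optics.get_calibration('wrist');w=optics.snapshot('wrist');crop(w,0,0,640,400,1.25,'pics/w14.png')
o=robot.get_obs();print(o['tool_pos'],o['ee_rot'],o['wrist_force'])
g=np.load('grasp.npy');Rg=R.from_euler('xyz',g[3:]).as_matrix()
go(g[:3]+[0,0,.035],Rg)
t=optics.snapshot('top');cv2.imwrite('pics/t14.png',t[:,:,::-1]);s=optics.snapshot('scene');cv2.imwrite('pics/s14.png',s[:,:,::-1])
T=optics.get_calibration('top');_,p,Rt=st()
for x in (.098,.2): print(x,proj(T,p+Rt@np.array([x,0,DZ]))[0])
crop(t,390,150,80,80,8,'pics/t14a.png')
"
```

```text
[ 0.48427428 -0.20802454  0.23650437] [-3.13987232  0.004227    0.0471278 ] [ 0.32965528 -0.63243794 -0.78825813]
t 24.3333 shift cm [-0.14, 0.18, 11.41] rot [-0.002, 0.002, 0.004] |s| 11.4 |r| 0.0
0.098 [441.02042837 199.49207197]
0.2 [438.90548785 166.68641981]
```

View pics/w14.png

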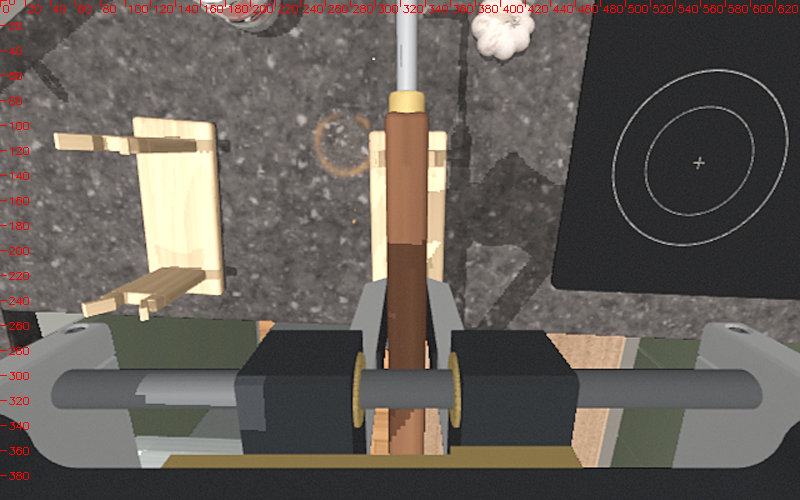

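View pics/s14.png

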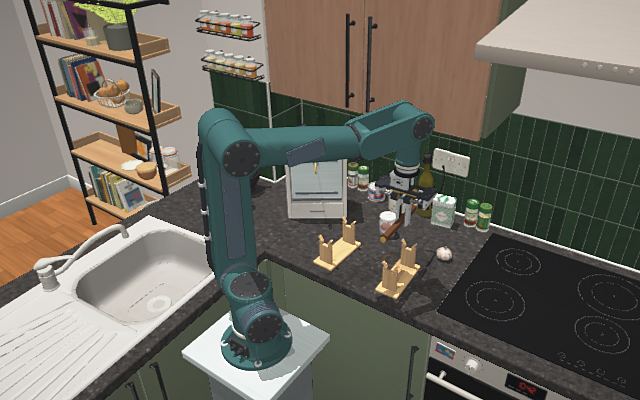

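View pics/t14a.png

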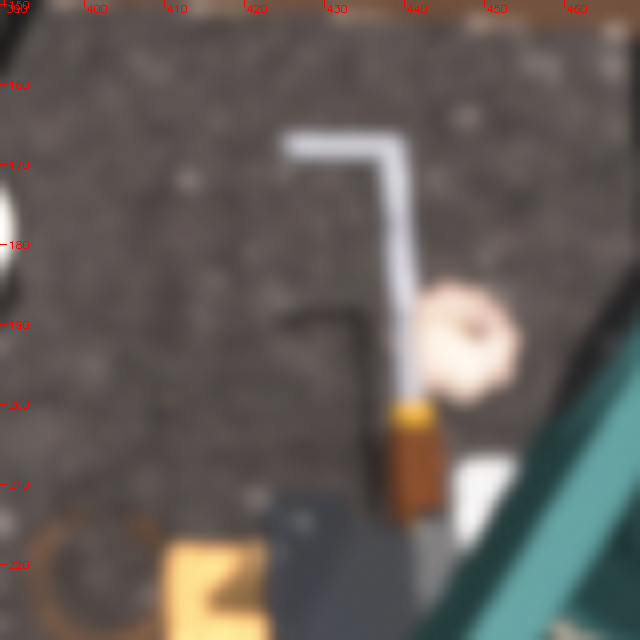

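Emit:
apply_moves --moves '[[[-0.1, 0.2, 1], [0, 0, 0.004], 0], [[-0.1, 0.2, 3], [0, 0, 0.004], 0], [[-0.1, 0.2, 5], [0, 0, 0.004], 0], [[-0.1, 0.2, 7], [0, 0, 0.004], 0], [[-0.1, 0.2, 9], [0, 0, 0.004], 0], [[-0.1, 0.2, 10.5], [0, 0, 0.004], 0], [[-0.1, 0.2, 11.2], [0, 0, 0.004], 0], [[-0.1, 0.2, 11.4], [0, 0, 0.004], 0], [[-0.1, 0.2, 11.4], [0, 0, 0.004], 0], [[-0.1, 0.2, 11.4], [0, 0, 0.004], 0]]'

```text
time: 25.27
tool_pos: [0.4828, -0.2106, 0.1243]
ee_rot: [3.141, 0.002, 0.042]
wrist_force: [0.1, 0.4, -0.6]
width: 0.0179
```

```bash
python3 -c "
from h import *
c=optics.get_calibration('wrist');w=optics.snapshot('wrist');crop(w,270,60,130,160,4,'pics/w15.png')
o=robot.get_obs();print(o['tool_pos'],o['ee_rot'],o['wrist_force'])
g=np.load('grasp.npy');Rg=R.from_euler('xyz',g[3:]).as_matrix();print(g)
go(g[:3],Rg)
s=optics.snapshot('scene');crop(s,360,200,110,100,6,'pics/s15.png')
"
```

```text
[ 0.48304146 -0.21080165  0.12459083] [3.14048731e+00 1.11508397e-03 4.17779121e-02] [ 0.12423242  0.36958492 -1.23842434]
[ 4.82508016e-01 -2.09705645e-01  8.74464685e-02  3.14120307e+00
  2.15927582e-03  4.34824499e-02]
t 25.3167 shift cm [-0.04, -0.12, 3.71] rot [0.001, -0.001, -0.002] |s| 3.7 |r| 0.0
```

View pics/w15.png

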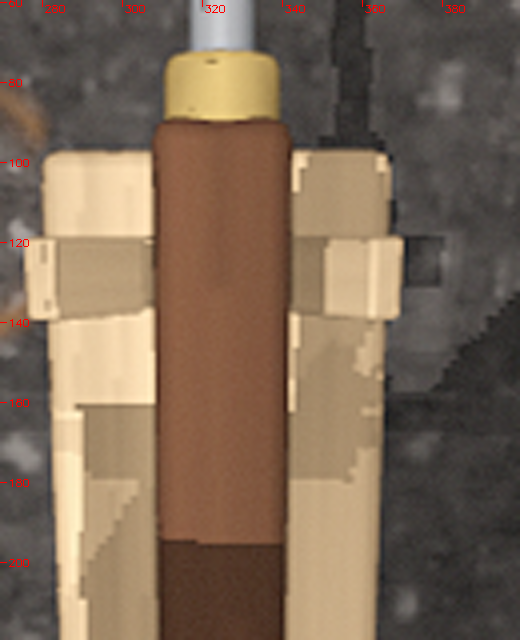

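View pics/s15.png

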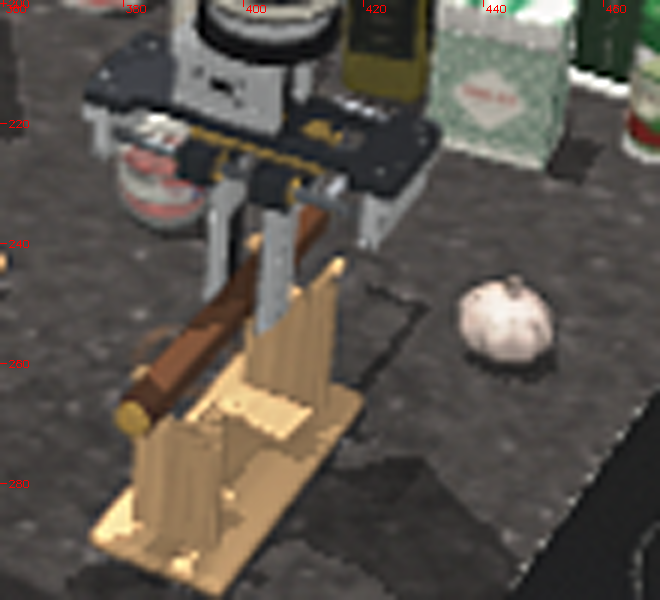

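The handle is centred over the front notch in the wrist view and lies over both posts in the scene view. I'll lower it now.

Emit:
apply_moves --moves '[[[0, -0.1, 0.3], [0, 0, 0], 0], [[0, -0.1, 0.8], [0, 0, 0], 0], [[0, -0.1, 1.3], [0, 0, 0], 0], [[0, -0.1, 1.8], [0, 0, 0], 0], [[0, -0.1, 2.3], [0, 0, 0], 0], [[0, -0.1, 2.8], [0, 0, 0], 0], [[0, -0.1, 3.2], [0, 0, 0], 0], [[0, -0.1, 3.5], [0, 0, 0], 0], [[0, -0.1, 3.6], [0, 0, 0], 0], [[0, -0.1, 3.6], [0, 0, 0], 0]]'

```text
time: 26.2
tool_pos: [0.4821, -0.2097, 0.0876]
ee_rot: [3.142, 0.003, 0.041]
wrist_force: [-1.4, -0.1, 0.6]
width: 0.018
```

```bash
python3 -c "
from h import *
o=robot.get_obs();print(o['tool_pos'],o['ee_rot'],o['wrist_force'],o['wrist_torque'])
"
```

```text
[ 0.48209673 -0.20967391  0.08761903] [3.14157921 0.00321776 0.04139736] [-1.37003034 -0.09056666  0.62964738] [0.02822995 0.2598501  0.07571333]
```

Emit:
apply_moves --moves '[[[0, 0, 0], [0, 0, 0], 0.3], [[0, 0, 0], [0, 0, 0], 0.6], [[0, 0, 0], [0, 0, 0], 1], [[0, 0, 0], [0, 0, 0], 1], [[0, 0, 0], [0, 0, 0], 1], [[0, 0, 0], [0, 0, 0], 1], [[0, 0, 0], [0, 0, 0], 1], [[0, 0, 0], [0, 0, 0], 1], [[0, 0, 0], [0, 0, 0], 1], [[0, 0, 0], [0, 0, 0], 1]]'

```text
time: 27.03
tool_pos: [0.4821, -0.2095, 0.0871]
ee_rot: [-3.141, 0.003, 0.041]
wrist_force: [-0.0, 0.9, -0.9]
width: 0.0809
```

Emit:
apply_moves --moves '[[[0, 0, 0], [0, 0, 0], 1], [[0, 0, -1], [0, 0, 0], 1], [[0, 0, -2], [0, 0, 0], 1], [[0, 0, -4], [0, 0, 0], 1], [[0, 0, -6], [0, 0, 0], 1], [[0, 0, -9], [0, 0, 0], 1], [[0, 0, -12], [0, 0, 0], 1], [[-4, 0, -14], [0, 0, 0], 1], [[-8, 0, -14], [0, 0, 0], 1], [[-8, 0, -14], [0, 0, 0], 1]]'

```text
time: 27.87
tool_pos: [0.3989, -0.213, 0.2307]
ee_rot: [3.139, 0.002, 0.039]
wrist_force: [-0.3, 0.2, -0.2]
width: 0.094
```

```bash
python3 -c "
from h import *
import pickle
o=robot.get_obs();print(o['time'],o['tool_pos'],o['width'])
c=optics.get_calibration('wrist');w=optics.snapshot('wrist');pickle.dump((c,w),open('w16.pkl','wb'));crop(w,0,0,640,400,1.25,'pics/w16.png')
t=optics.snapshot('top');s=optics.snapshot('scene');crop(s,270,120,190,190,4,'pics/s16.png');crop(t,390,160,100,140,4,'pics/t16.png')
"
```

```text
27.8667 [ 0.39886463 -0.21299311  0.2306906 ] 0.0940161942145583
```

View pics/w16.png

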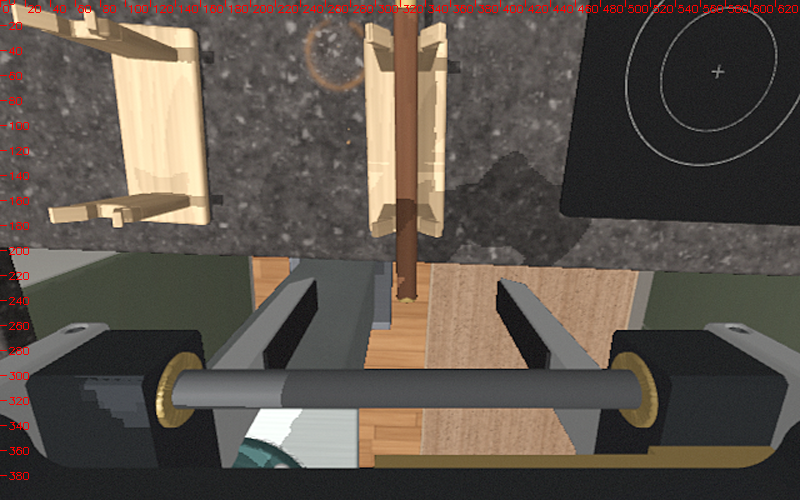

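View pics/s16.png

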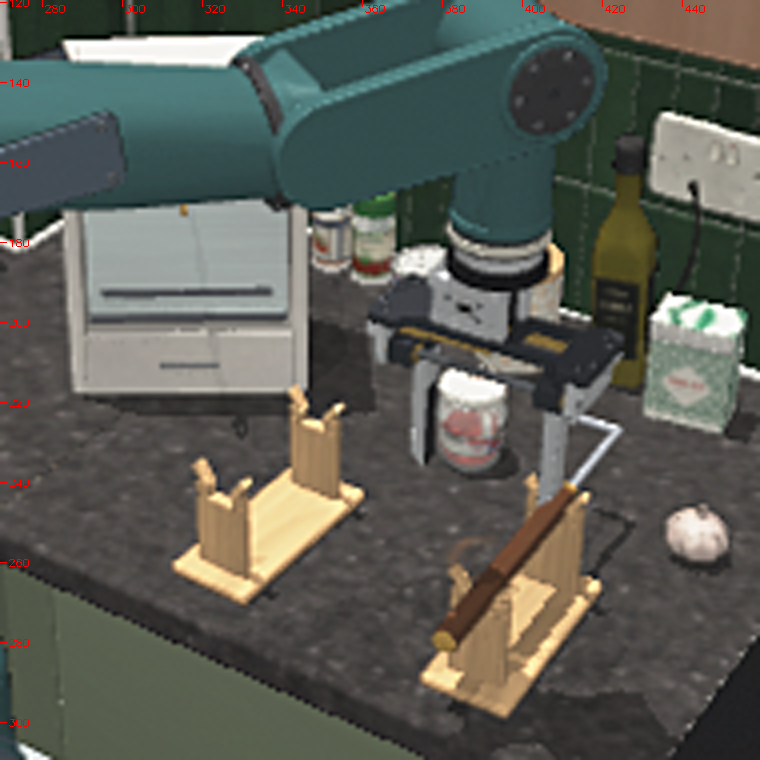

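View pics/t16.png

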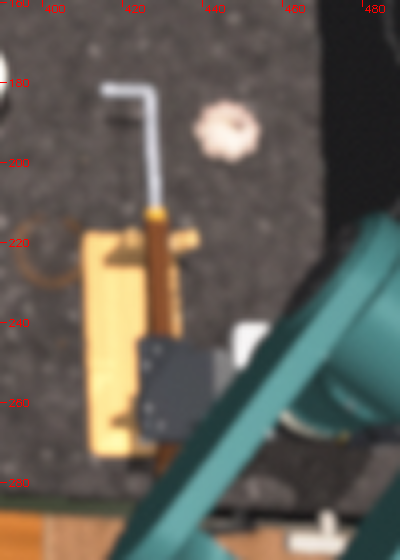

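The pole is back in both notches: the hook corner is at (427,182) in the top view, the same as at the start. I'll move the arm clear to check the flap.

Emit:
apply_moves --moves '[[[0, 3, -2], [0, 0, 0], 1], [[0, 6, -4], [0, 0, 0], 1], [[0, 9, -4], [0, 0, 0], 1], [[0, 12, -4], [0, 0, 0], 1], [[-2, 15, -4], [0, 0, 0], 1], [[-4, 18, -4], [0, 0, 0], 1], [[-6, 20, -4], [0, 0, 0], 1], [[-8, 20, -4], [0, 0, 0], 1], [[-8, 20, -4], [0, 0, 0], 1], [[-8, 20, -4], [0, 0, 0], 1]]'

```text
time: 28.85
tool_pos: [0.3318, -0.4166, 0.2672]
ee_rot: [-3.14, 0.003, 0.041]
wrist_force: [0.4, 0.2, 0.8]
width: 0.0936
```

```bash
python3 -c "
from h import *
o=robot.get_obs();print(o['time'],o['tool_pos'])
s=optics.snapshot('scene');cv2.imwrite('pics/s17.png',s[:,:,::-1]);crop(s,270,120,90,110,5,'pics/s17a.png')
t=optics.snapshot('top');cv2.imwrite('pics/t17.png',t[:,:,::-1])
S=optics.get_calibration('scene')
for th in (0,.05,.42):
  def F(x,y,z): return v2w([.012+np.cos(th)*x+np.sin(th)*z,y,.085-np.sin(th)*x+np.cos(th)*z])
  print(th,'ring bottom',proj(S,F(-.0423,0,.137))[0],'panel top L/R',proj(S,F(-.004,.098,.192))[0],proj(S,F(-.004,-.098,.192))[0])
"
```

```text
28.85 [ 0.3317679  -0.41664015  0.26720229]
0 ring bottom [316.4578969  172.87693436] panel top L/R [290.14604684 155.49317966] [342.37024846 154.69434897]
0.05 ring bottom [316.4718418  171.53643672] panel top L/R [290.29662671 154.34933609] [342.29681355 153.55202232]
0.42 ring bottom [316.65109666 164.17656643] panel top L/R [291.5357238  149.81805744] [341.78430137 149.040307  ]
```

View pics/s17.png

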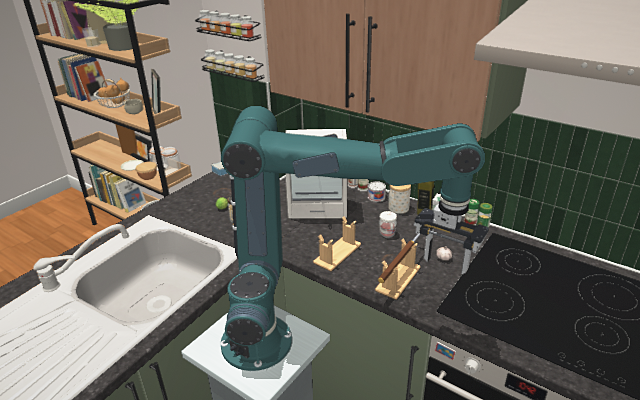

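View pics/s17a.png

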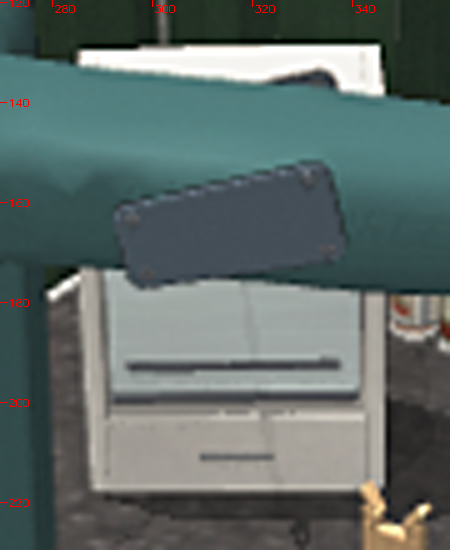

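View pics/t17.png

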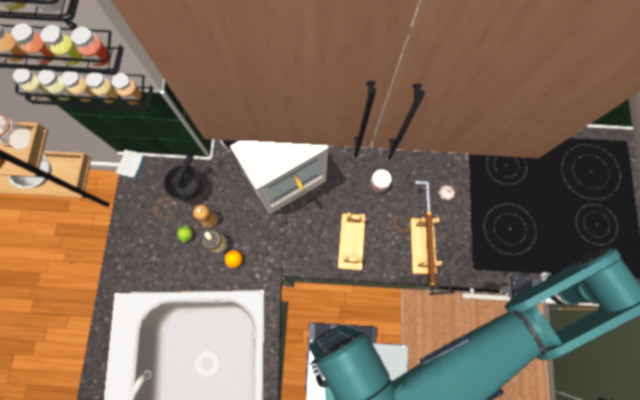

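```bash
python3 -c "
from h import *
T=optics.get_calibration('top')
for th in (0,.03,.06):
  F=lambda x,z:v2w([.012+np.cos(th)*x+np.sin(th)*z,0,.085-np.sin(th)*x+np.cos(th)*z])
  print(th,proj(T,F(-.0623,.16))[0],proj(T,F(-.0423,.14))[0])
t=cv2.imread('pics/t17.png');crop(t,270,160,60,50,12,'pics/t17a.png',False)
a=cv2.imread('pics/s11.png').astype(int);b=cv2.imread('pics/s17.png').astype(int)
# slot bar rows, left part (u 295-308): darkness-weighted centroid
for n,i in (('pull',a),('now',b),('open',cv2.imread('pics/scene0.png').astype(int))):
  g=i[184:198,296:309].sum(2).mean(1);d=np.clip(g.max()-g-60,0,None);print(n,(d*np.arange(184,198)).sum()/d.sum())
"
```

```text
0 [302.92008587 189.0892154 ] [299.68339759 185.49434609]
0.03 [302.05192959 187.58278679] [298.94266378 184.23638667]
0.06 [301.17533868 186.07411865] [298.19747721 182.98079627]
pull 192.99056301983364
now 192.99221789883268
open 191.51639344262296
```

View pics/t17a.png

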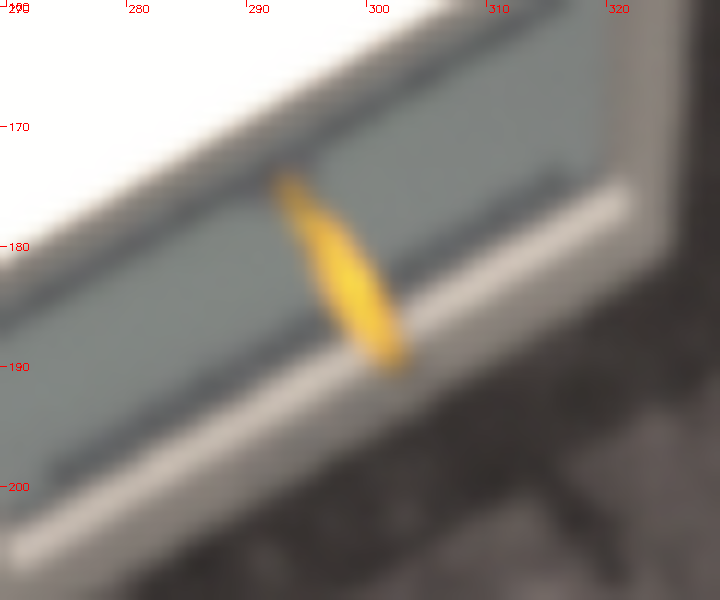

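The flap bar sits at the same row as during the 10 N pull (192.99 in both pictures), and the ring end matches the shut-flap prediction. I'll hand the job in.

```bash
python3 -c "
from h import *
print(robot.get_obs()['wrist_force'],robot.get_obs()['qvel'].round(3)); print(job.close_job())"
```

```text
[ 0.31118465  0.26562431 -0.8174024 ] [ 0.011 -0.006  0.004 -0.003  0.002 -0.003]
the job is handed in; nothing more can be done
None
```

I handed the job in at about 29 s. The flap was pulled shut, bedded on its seal, and the pole was laid back in its rest. No verdict was reported, so what follows rests on my own checks.

- **Hooking and pulling:** The pin went into the ring without measurable contact, with hook_tip about 20 mm past the ring's centre. The hook could not be seen in the ring because the gripper blocked the view. I judged it from the calibrated pose and from the flap following the pull. Dragging the flap shut took 4 to 5.5 N.
- **Bedding on the seal:** I held 12.3 to 13.5 N along the pull for about 1.7 s. The highest total reading was about 14 N. Force is only read at the end of each move, so a short peak in between would not show.
- **Unhooking and flap:** The pole came out with no noticeable force. The flap's bar sits at the same picture row as during the pull (192.99 in both). The end of the ring matches the shut prediction to about 1 px.
- **Pole and rest:** The pole lies in both notches, and its hook corner is at the same pixel in the top view as at the start. The grasp pose at release matched the first grasp to about 0.5 mm.
- **Surroundings:** The bystanders look unmoved in the last top picture, by eye only. The robot was clear of everything when I handed in.

The only disagreement was in the second wrist picture, where the upper box corners missed the fit by up to 7 px. The ring and the bottom corners agreed to about 2 px, so I went by those.

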